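Load the nut analyser and index its sample slide

ROBOT

A 6-joint arm with a two-finger parallel gripper is mounted at the origin on the work surface. World frame = base frame: x ahead of the robot, y to its left, z up, the work surface at z = 0. Lengths are in mm, angles in rad, forces in N, time in s.
With the tool pointing down it reaches from about 350 to 975 mm from the base axis. Payload 7.1 kg.
Tool frame: the origin (TCP) lies midway between the tips of the shut fingers; the grasp point (between the pads) lies 19 mm behind it (ctrl.grip_depth is the distance from the TCP to the grasp point, in mm); z points along the fingers, y is the line along which they close (so a half turn about z gives the same grasp; the last joint's range is limited). The gripper opens to 88 mm and grips with 3 to 60 N. Pads are 20 mm wide; open, the fingers measure 115 mm over their backs; the gripper's body (75 mm by 178 mm) begins 61 mm behind the grasp point.
Start: joints at [1.111, 0.423, 1.63, -0, 1.089, -0.019], TCP at [266.632, 565.254, 222.675] pointing down, gripper open.
Joint ranges: [-3, 3], [-0.9, 2.11], [0.09, 2.58], [-1.31, 4.45], [0.11, 2.69], [-2.54, 2.54]. Speed limits (rad/s): [2.39, 2.39, 3.01, 3.14, 3.14, 3.14].

INTERFACE

Orientations are given as a rotation vector (axis times angle).
In Python, from workcell import ctrl, cams gives the robot as it stands.
- The arm moves only by the tool move_arm, never from a script. Its argument "steps" is a list of rows, each a list of 3 entries, a list of its own where there are three numbers: the shift along the tool's x, y, z in units of 25 mm (1.0 is 25 mm), then the turn about the tool's z in units of 5 degrees (1.0 is 5 degrees), then the closure, from 0 (fully open) to 1 (shut). A call has 1 to 20 rows; each row shifts and turns the commanded pose from where the row before left it, along the tool's axes as they then stand; what a row does not reach is not made up. A row lasts 1/12 s, in which the tool goes at most 41.7 mm and 7.16 degrees, less where a joint would pass 70% of its speed; a pose out of reach is approached as far as the arm can. A call is refused whole if a number of a shift passes 1 or a number of a turn 1, either way. A call with a gripper value outside its range is refused whole. The fingers move at their own pace and stop on an object; the grip force is fixed at half the most. Time passes only in rows, so rows that do not move let the fingers close. It gives the time, the measured TCP pose, the force, the opening and the grip force at its end, in the units of the state.
- ctrl.get_obs(): the state, without advancing time (a new reading comes with each control period).
- cams.get_image(name): name is "scene" or "top" or "wrist"; returns a dict with "image" (420x560x3 uint8, red, green, blue), "camera_matrix" (3x3 intrinsics, pixels), "k1" (the pictures are not rectified: a ray, as slopes to the right and down, at radius r is drawn at 1 + k1 r^2 times it, then the intrinsics apply), "xyz" and "rotation" of the camera in the world; the wrist camera has in their place "mount" (4x4, takes a point from camera to tool coordinates, whose origin is the TCP and whose axes are the flange's). Camera axes: x right, y down, z forward; pixel columns grow to the right and rows downward; lengths in mm; the calibration is good to about 2 mm. A picture is of the moment at which its call begins: read the wrist's pose just before it. There is no depth.
- ctrl.close_job(): hands the job in; it is judged then, once.
Trained networks look in the newest picture that a camera, given by its name, has taken for a name from the list of things; names that differ only in an ending like _2 or _b are one class to them, and where a whole thing is asked for, a point or a joint stands for the part that bears it (a point fixed in the world has none). Each returns a list of dicts, best first, with "p" (0 to 1); they miss things now and then, are a little off and sometimes report something else, mostly with a low value. They report only what shows in the picture. A call takes as long as a camera call. They do not tell look-alikes from the thing itself.
- cams.boxes_of(camera, thing): "rect" ([centre column, centre row, width, height] in pixels, round what is visible of it).
- cams.cut_out(camera, thing): "pixels" (420x560 bool, what is visible of it) and "rect" ([centre column, centre row, width, height] in pixels, round what is visible of it).
The state is a dict: "t": time; "qpos": joint angles; "qvel": joint speeds; "joint_torque": joint torques, N m; "ee_pos": TCP position; "orientation": TCP orientation; "ft_force": force on the tool from outside, world axes, zero at the start; "moment": the same for the moment, N m; "width": finger opening in mm; "grasp_force": force on a finger pad.
Only numpy, scipy, OpenCV 4.12 (cv2) and the standard library are available. Lean on these libraries where they do the work, as an engineer would, in place of code of your own. Each camera call takes 0.05 s, during which the arm holds its last target. There are 200 camera calls.

TASK

Use the scoop to gather all three nuts from the white sample tray and tip them into the square cell of the analyser's sample slide while the slide is still pulled out; do not touch the nuts with the fingers. Set the scoop down upright, on the bench or in the tray, and let go of it, then take the slide by its upright tab and push it along its rail towards the hood until it clicks onto the ball detent of the steel index block, not running past that notch. Finish there, still gripping the tab with the slide in its notch, and leave the other bench things alone.

Things in the scene. Friction and masses are not known exactly. Their poses are not given: they have to be found in the camera images.
- scoop: aluminium scoop with grey handle, loose, 0.12 kg; origin under the centre of its bowl. Bowl 80 mm long (x -40 to 40), 80 wide (y), floor 2.5 thick, sides 30 tall, raked at the front; open at its front (-x), where the thin lip is at x = -40, z = 0. Rear wall at x = 39. Handle: flat bar 14 thick (y), 22 wide, rising from the rear wall, leaning back to x = 72, z = 118; grip it across y
- scoop_grip (a point): grip point on the scoop's handle: 67 mm behind (+x) and 95 mm above the scoop's origin, same axes
- tray: fixed white open tray, origin under its centre, x along its length. Outside 245 x 96 x 40 mm tall, walls 4 (inside width 88). Flat floor, top at z = 4, from the end wall at x = 118 to x = -86; there a 45 degree ramp rises towards -x to z = 40. The scoop, front towards -x, fits in behind the nuts; drawn to the ramp's foot, the nuts ride into it
- nut1: brown nut, a smooth ball 24 mm across, 12 g, lying in the tray; origin at its centre
- nut2: brown nut like nut1; origin at its centre
- nut3: brown nut like nut1; origin at its centre
- analyser: white analyser with its rail, fixed. Origin on the bench below the rail; local +y runs along the rail to the hood. Rail base 100 mm wide, y -150 to 70, 18 tall. Hood y 60 to 160, x -72 to 72, 120 tall, with a tunnel for the slide; cabinet behind it, y 160 to 400, x -150 to 150, 206 tall
- slide: sample slide, axes as the analyser's, origin at z = 0 below the middle of its cell. Moves only along y (+y = into the hood) with about 1.5 N friction; starts 75 to 130 mm short of the notch. Steel cell, square, open on top: outside 92 (x) by 90 (y) mm, walls 4, inner floor at z = 38, rim at z = 82. In the notch the cell is at least partly under the hood
- slide_tab (a point): grip point of the slide's grey upright tab: 105 mm from the cell centre on the side away from the hood (-y), z = 78. The tab is 32 mm wide (x), 12 thick (y), its top at z = 93; grip it across its thickness, along the rail; 54 mm are free between tab and cell.
- slide_notch (a point): middle of the notch in the slide's +x edge (at x = 44, y = -65, z = 29 of the slide), between two small steel ridges 14 mm apart (crests 7 mm before and behind)
- index: steel index block fixed at the +x side of the rail, 24 x 32 x 42 mm, round stud on top; origin under its centre, axes as the analyser's. Its sprung ball is in the notch when slide_notch has y = 0 in the block's axes. From 14 to 7 mm short it resists with up to 8 N, then pulls the slide in; past the notch it resists at once with 3 N, then 8 N, crest 7 mm past
- jar: bystander, leave alone: amber glass jar with white cap, 60 mm across, 95 tall, origin under its centre
- beaker: bystander, leave alone: clear glass beaker, open, 68 mm across, 85 tall, origin under its centre
- dish: bystander, leave alone: flat clear glass dish, 90 mm across, 16 tall, origin under its centre
- weight: bystander, leave alone: brass calibration weight with a small head, 32 mm across, 47 tall, origin under its centre
- brush: bystander, leave alone: small hand brush lying flat along its x axis, about 200 mm long, 42 wide, 20 tall, origin under its middle
- refractometer: bystander, leave alone: black hand refractometer lying on its metal foot along its x axis, 160 mm long, 40 wide, 46 tall, origin under its middle
There are look-alikes about, which are no part of the job. There is more than one size of the scoop; the one meant has the size given above.

How it is judged:
By the outcome, as a careful person would: the job done as asked, in the order asked, and still so for the second after the job is handed in, while the arm keeps its last pose, push and grip.
It also fails if it takes over 72 s, if anything falls off the work surface, if the arm or the gripper's body presses on something with over 40 N, if the wrist force passes 120 N, or if a joint passes its speed limit or range.

## Working session

There is one attempt and no reset: what is moved stays moved. The work goes in short steps, Python scripts to look and compute and a tool call to move; the robot and the scene stay as the last step left them, time stands still between calls to the robot, and variables do not carry over. Pictures are saved under pics/ and viewed, at most 10 in all, crops included, and the job is handed in when it is done.

Besides the shell and the picture viewer there is one more tool, called after "Call:" in YAML: its name, and indented under it one key for each argument. move_arm: Moves the arm, as the interface text tells. Its arguments: {"type":"object","properties":{"steps":{"type":"array"}},"required":["steps"]}

```bash
mkdir -p pics; ls
python3 - <<'E'
from workcell import ctrl, cams
import cv2,numpy as np
for n in ("scene","top"):
    d=cams.get_image(n); cv2.imwrite(f"pics/{n}0.png",d["image"][...,::-1])
    print(n,d["camera_matrix"],d["k1"],d["xyz"],d["rotation"])
    for t in ("scoop","tray","nut1","analyser","slide","slide_tab","slide_notch","index"):
        print(t,[(np.round(b["rect"]).tolist(),round(b["p"],2)) for b in cams.boxes_of(n,t)][:4])
d=cams.get_image("wrist");print(d["mount"],d["camera_matrix"],d["k1"])
print(ctrl.get_obs())
E
```

```text
pics
scene [[411.43679226   0.         289.44810809]
 [  0.         411.43679226 211.32803647]
 [  0.           0.           1.        ]] -0.05656723468211649 [1260.02883789 -494.05328523  638.67597341] [-1.92130009 -1.09834105  0.62351992]
scoop [([260.0, 216.0, 37.0, 43.0], 0.9), ([463.0, 224.0, 57.0, 101.0], 0.87), ([354.0, 204.0, 67.0, 50.0], 0.6), ([207.0, 212.0, 20.0, 41.0], 0.57)]
tray [([191.0, 270.0, 70.0, 85.0], 0.63)]
nut1 [([191.0, 247.0, 7.0, 8.0], 0.41)]
analyser [([407.0, 173.0, 195.0, 137.0], 0.68)]
slide [([354.0, 206.0, 65.0, 50.0], 0.68)]
slide_tab [([355.0, 206.0, 66.0, 46.0], 0.71), ([148.0, 225.0, 16.0, 42.0], 0.26)]
slide_notch [([354.0, 203.0, 68.0, 48.0], 0.57)]
index [([386.0, 215.0, 16.0, 19.0], 0.53)]
top [[443.88590179   0.         288.47966864]
 [  0.         443.88590179 204.12999081]
 [  0.           0.           1.        ]] -0.009349509890090429 [ 330.80252703  -81.23454197 1310.40482664] [-2.15679987  2.12435408 -0.1831972 ]
scoop [([336.0, 282.0, 25.0, 32.0], 0.88), ([299.0, 241.0, 32.0, 45.0], 0.56), ([167.0, 124.0, 71.0, 43.0], 0.56), ([217.0, 20
[... 831 characters left out ...]
    ]] 0.008764940918693741
{'t': 0.95, 'qpos': array([ 1.11100530e+00,  4.23102476e-01,  1.62988870e+00, -1.91768526e-05,
        1.08860031e+00, -1.90043231e-02]), 'qvel': array([ 0.0006118 ,  0.00058337, -0.00014014, -0.00045946,  0.00054257,
       -0.00196507]), 'joint_torque': array([ 1.64618068e-04, -5.44568574e+01, -2.74046052e+01,  6.46602293e-02,
        1.67157291e-02,  3.39573127e-06]), 'ee_pos': array([266.6365293 , 565.2589754 , 222.67796385]), 'orientation': array([ 6.86777188e-01,  3.06558902e+00, -4.53814396e-06]), 'ft_force': array([0.4681503 , 0.07153648, 0.81351356]), 'moment': array([ 0.02811552, -0.04506447,  0.088384  ]), 'grasp_force': 0.0, 'width': 87.96826584622323}
```

View pics/scene0.png

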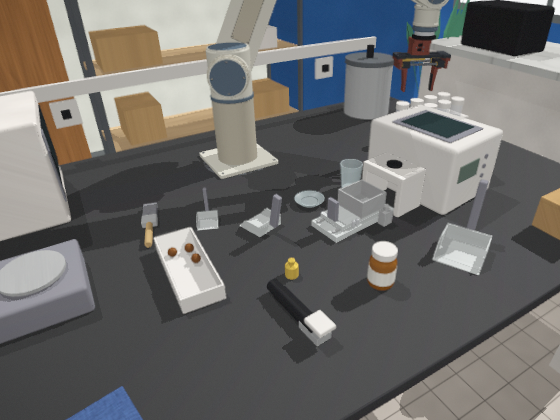

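View pics/top0.png

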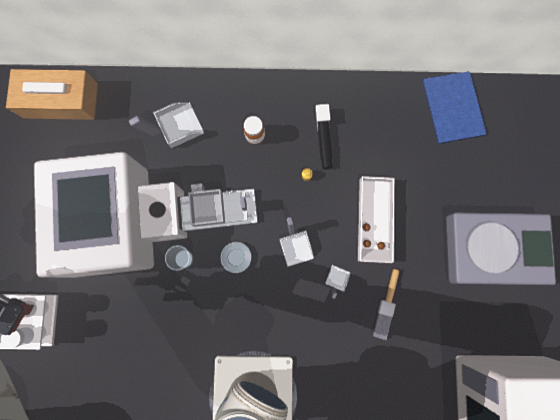

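Both pictures agree: three scoops, at top-image (180,123), (297,249) and (338,278). The middle one looks the right size. The tray is at (376,220) with nuts at its low end, the slide at (205,207) and the hood at (157,210).

```bash
cat > h.py <<'E'
from workcell import ctrl, cams
import cv2,numpy as np
from scipy.spatial.transform import Rotation as R
def campose(name,d,obs=None):
    if name!="wrist": return R.from_rotvec(d["rotation"]).as_matrix() if np.size(d["rotation"])==3 else np.array(d["rotation"]),np.array(d["xyz"])
    Rt=R.from_rotvec(obs["orientation"]).as_matrix(); M=np.array(d["mount"])
    return Rt@M[:3,:3],Rt@M[:3,3]+obs["ee_pos"]
def ray(px,d,P):
    K=d["camera_matrix"]; s=(np.array(px,float)-[K[0,2],K[1,2]])/K[0,0]; u=s.copy()
    for _ in range(10): u=s/(1+d["k1"]*(u@u))
    return P[0]@np.array([u[0],u[1],1]),P[1]
def plane(px,z,d,P):
    v,o=ray(px,d,P); return o+v*(z-o[2])/v[2]
def proj(X,d,P):
    c=(np.atleast_2d(X)-P[1])@P[0]; u=c[:,:2]/c[:,2:]; u=u*(1+d["k1"]*(u**2).sum(1,keepdims=True))
    K=d["camera_matrix"]; return u*K[0,0]+[K[0,2],K[1,2]]
def grab(n):
    o=ctrl.get_obs(); d=cams.get_image(n); return d,campose(n,d,o)
E
python3 - <<'E'
from h import *
d,P=grab("top"); im=d["image"][...,::-1]
c=im[165:305,170:410]; cv2.imwrite("pics/topc.png",cv2.resize(c,None,fx=3.33,fy=3.33,interpolation=cv2.INTER_CUBIC))
print("cen",plane([288,204],0,d,P))
for n,px,z in [("scoopM",(297,249),0),("scoopS",(338,278),0),("scoopL",(180,123),0),("tray",(376,220),20)]: print(n,plane(px,z,d,P).round())
for t in ("nut1","tray","scoop","slide"):
  for cam in ("top","scene"):
    if cam=="scene" and t!="nut1":continue
    dd,PP=grab(cam)
    for b in cams.cut_out(cam,t):
        r=cv2.minAreaRect(np.argwhere(b["pixels"])[:,::-1].astype(np.float32))
        print(cam,t,round(b["p"],2),np.round(b["rect"],1),np.round(r[0],1),np.round(r[1],1),round(r[2],1),plane(b["rect"][:2],16,dd,PP).round(1))
E
```

```text
cen [545.85839773 -89.34966472   0.        ]
scoopM [ 412. -118.    0.]
scoopS [ 330. -238.    0.]
scoopL [793. 247.   0.]
tray [ 499. -348.   20.]
top nut1 0.51 [377.9 246.8   7.1  10.5] [380.5 245. ] [6. 5.] 90.0 [ 420.9 -353.2   16. ]
top nut1 0.38 [368.1 244.6   7.1   7. ] [366.5 243.5] [7. 7.] 90.0 [ 426.9 -324.7   16. ]
top nut1 0.37 [365.1 229.3   2.8   4.5] [365.5 227.5] [5. 5.] 90.0 [ 471.6 -316.5   16. ]
scene nut1 0.55 [189.6 247.    7.2   4.4] [188. 248.] [8. 8.] 90.0 [ 429.8 -319.2   16. ]
top tray 0.58 [375.1 219.   36.9  82.2] [375.5 219.5] [83. 35.] 90.0 [ 502.6 -346.4   16. ]
top tray 0.5 [320.9 136.2  14.1  64.6] [323. 136.] [64.4 14.4] 87.4 [ 753.3 -186.    16. ]
top scoop 0.9 [299.1 242.1  32.1  45.6] [294.  240.5] [44.6 27.5] 71.6 [ 431.2 -123.2   16. ]
top scoop 0.89 [166.7 125.9  64.   42.6] [166.2 127.6] [41.1 65.7] 70.3 [777.7 282.7  16. ]
top scoop 0.77 [337.1 282.2  24.9  29. ] [335.4 282.4] [20.4 27.7] 24.4 [ 317.6 -233.8   16. ]
top scoop 0.28 [369.2 243.7   8.7   7.8] [366.5 243. ] [8. 7.] 90.0 [ 429.6 -327.9   16. ]
top slide 0.95 [216.8 207.2  57.6  36.1] [218.  207.6] [35.7 57.8] 86.4 [530.3 120.5  16. ]
```

View pics/topc.png

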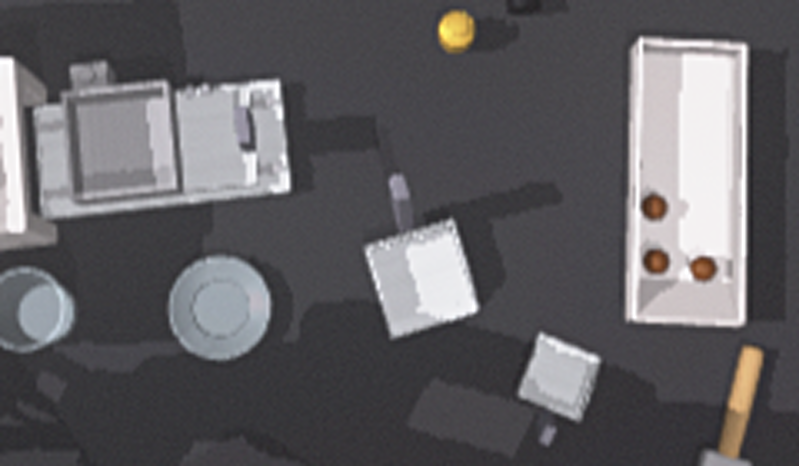

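The crop confirms the middle scoop (bowl about 80 mm) at crop (422,280), with its handle up-left. The three nuts are at crop (655,205), (656,261) and (703,267), next to the ramp at the tray's near end. The cell is at crop (120,140) and the tab at (245,127).

Run:
```python
from h import *
d,P=grab("top")
def q(u,v,z): return plane((170+(u+.5)/3.333-.5,165+(v+.5)/3.333-.5),z,d,P).round(1)
for n,pts,z in [("lip",[(393,337),(478,312)],0),("rear",[(366,243),(453,221)],30),("handtop",[(398,180)],118),
 ("tray",[(640,38),(748,43),(627,321),(745,325)],40),("nuts",[(654,206),(655,261),(703,267)],16),
 ("cell",[(65,92),(168,82),(178,190),(75,203)],82),("tab",[(245,125)],93),("railfar",[(286,81),(291,190)],18),("indextop",[(90,73)],45)]:
  print(n,[q(u,v,z).tolist() for u,v in pts])
o=ctrl.get_obs(); print(R.from_rotvec(o["orientation"]).as_matrix().round(3))
```

```text
lip [[362.8, -90.7, 0.0], [385.7, -165.3, 0.0]]
rear [[442.4, -65.9, 30.0], [462.7, -141.2, 30.0]]
handtop [[486.3, -92.1, 118.0]]
tray [[625.9, -304.2, 40.0], [623.0, -399.5, 40.0], [378.2, -290.0, 40.0], [376.3, -391.0, 40.0]]
nuts [[480.1, -318.9, 16.0], [431.6, -319.1, 16.0], [427.0, -361.2, 16.0]]
cell [[561.4, 189.6, 82.0], [571.4, 103.1, 82.0], [479.7, 91.2, 82.0], [467.5, 176.5, 82.0]]
tab [[533.8, 35.9, 93.0]]
railfar [[586.6, 7.9, 18.0], [489.0, 0.9, 18.0]]
indextop [[585.6, 176.8, 45.0]]
[[-0.904  0.427  0.   ]
 [ 0.427  0.904  0.   ]
 [ 0.     0.    -1.   ]]
```

Call:
move_arm:
  steps:
    - [[-0.3,-0.3,-1],0,0]
    - [[-0.6,-0.6,-1],0,0]
    - [[-0.9,-0.97,-0.5],0,0]
    - [[-0.9,-0.97,0],0,0]
    - [[-0.9,-0.97,0],0,0]
    - [[-0.9,-0.97,0],0,0]
    - [[-0.9,-0.97,0],0,0]
    - [[-0.9,-0.97,0],0,0]
    - [[-0.9,-0.97,0],0,0]
    - [[-0.9,-0.97,0],0,0]
    - [[-0.9,-0.97,0],0,0]
    - [[-0.9,-0.97,0],0,0]
    - [[-0.9,-0.97,0],0,0]
    - [[-0.9,-0.97,0],0,0]
    - [[-0.9,-0.97,0],0,0]
    - [[-0.9,-0.97,0],0,0]
    - [[-0.9,-0.97,0],0,0]
    - [[-0.9,-0.97,0],0,0]
    - [[-0.9,-0.97,0],0,0]
    - [[-0.9,-0.97,0],0,0]

```text
t: 3.22
ee_pos: [457.6, -34.0, 285.4]
orientation: [0.687, 3.065, 0.0]
ft_force: [0.7, -0.1, -0.1]
width: 88.2
grasp_force: 0.0
```

Call:
move_arm:
  steps:
    - [[-0.9,-0.97,0],0,0]
    - [[-0.9,-0.97,0],0,0]
    - [[0,0,0],1,0]
    - [[0,0,0],1,0]
    - [[0,0,0],1,0]
    - [[0,0,0],1,0]
    - [[0,0,0],1,0]
    - [[0,0,0],1,0]
    - [[0,0,0],1,0]
    - [[0,0,0],1,0]
    - [[0,0,0],1,0]
    - [[0,0,0],1,0]
    - [[0,0,0],1,0]
    - [[0,0,0],1,0]
    - [[0,0,0],1,0]
    - [[0,0,0],1,0]
    - [[0,0,0],1,0]
    - [[0,0,0],1,0]
    - [[0,0,0],1,0]
    - [[0,0,0],1,0]

```text
t: 4.88
ee_pos: [477.4, -95.3, 285.3]
orientation: [2.657, 1.676, 0.0]
ft_force: [0.3, 0.5, 0.9]
width: 88.2
grasp_force: 0.0
```

Call:
move_arm:
  steps:
    - [[0,0,0],1,0]
    - [[0,0,0],1,0]
    - [[0,0,0],1,0]
    - [[0,0,0],1,0]
    - [[0,0,0],1,0]
    - [[0,0,0],1,0]
    - [[0,0,0],1,0]
    - [[0,0,0],1,0]
    - [[0,0,0],1,0]
    - [[0,0,0],0.5,0]
    - [[0,0,0],0,0]

```text
t: 5.8
ee_pos: [477.4, -95.3, 285.3]
orientation: [3.106, 0.469, 0.0]
ft_force: [0.1, 0.0, 0.0]
width: 87.8
grasp_force: 0.0
```

Run:
```python
from h import *
d,P=grab("wrist"); cv2.imwrite("pics/w1.png",d["image"][...,::-1])
o=ctrl.get_obs(); print(o["t"],o["ee_pos"],o["qpos"],R.from_rotvec(o["orientation"]).as_matrix().round(3))
print("expected grip px",proj([[476.3,-96,95],[481,-94.5,118],[374.2,-128,0]],d,P).round())
```

```text
5.85 [477.41610508 -95.33555105 285.26164112] [-2.21559143e-01  1.42124652e-01  1.86439026e+00  2.65730912e-05
  1.13491478e+00  1.04725728e+00] [[ 0.955  0.297  0.   ]
 [ 0.297 -0.955 -0.   ]
 [ 0.     0.    -1.   ]]
expected grip px [[270. 176.]
 [270. 177.]
 [270. 239.]]
```

View pics/w1.png

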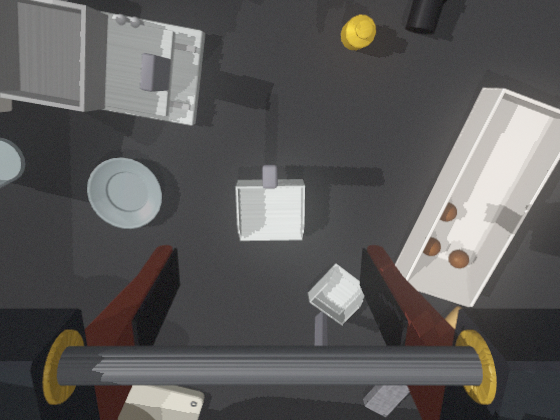

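The handle (270,177) and lip (row 241) sit exactly where I predicted, and the fingers straddle the handle squarely. I'll descend, grip and lift a little.

Call:
move_arm:
  steps:
    - [[0,0,1],0,0]
    - [[0,0,1],0,0]
    - [[0,0,1],0,0]
    - [[0,0,1],0,0]
    - [[0,0,1],0,0]
    - [[0,0,1],0,0]
    - [[0,0,1],0,0]
    - [[0,0,1],0,0]
    - [[0,0,0.36],0,0]
    - [[0,0,0],0,1]
    - [[0,0,0],0,1]
    - [[0,0,0],0,1]
    - [[0,0,0],0,1]
    - [[0,0,0],0,1]
    - [[0,0,0],0,1]
    - [[0,0,0],0,1]

```text
t: 7.18
ee_pos: [477.8, -95.4, 76.8]
orientation: [3.106, 0.471, 0.002]
ft_force: [0.1, 0.6, -0.0]
width: 44.6
grasp_force: 0.0
```

Run:
```python
from h import *
im=cv2.imread("pics/w1.png")
d=cams.get_image("wrist"); M=np.array(d["mount"])
Rt=np.array([[.955,.297,0],[.297,-.955,0],[0,0,-1]]);Rt[:2,:2]/=np.hypot(.955,.297)
P=(Rt@M[:3,:3],Rt@M[:3,3]+[477.4,-95.3,285.3])
for n,pts,z in [("tray near corners",[(395,262),(472,306)],40),("farleft",[(486,88)],40),("nuts",[(449,212),(432,246),(459,259)],16),
 ("cell -y edge rim",[(86,2),(83,110)],82),("tab top",[(150,54),(150,90)],93),("railend",[(204,31),(193,125)],18),("weight",[(357,30)],47),("dish",[(124,193)],10),("lip",[(237,241),(303,240)],0)]:
  print(n,[plane(p,z,d,P).round(1).tolist() for p in pts])
```

```text
tray near corners [[406.9, -275.2, 40.0], [379.2, -390.9, 40.0]]
farleft [[620.0, -286.4, 40.0]]
nuts [[480.0, -323.5, 16.0], [432.4, -322.9, 16.0], [426.1, -363.1, 16.0]]
cell -y edge rim [[574.8, 103.1, 82.0], [482.3, 92.0, 82.0]]
tab top [[550.2, 38.0, 93.0], [520.3, 31.9, 93.0]]
railend [[587.6, 11.3, 18.0], [489.6, -0.6, 18.0]]
weight [[630.8, -137.1, 47.0]]
dish [[384.0, 61.7, 10.0]]
lip [[359.2, -87.4, 0.0], [385.9, -168.9, -0.0]]
```

Call:
move_arm:
  steps:
    - [[0,0,0],0,1]
    - [[0,0,0],0,1]
    - [[0,0,0],0,1]
    - [[0,0,0],0,1]
    - [[0,0,0],0,1]
    - [[0,0,0],0,1]
    - [[0,0,0],0,1]
    - [[0,0,-0.5],0,1]
    - [[0,0,-1],0,1]
    - [[0,0,-0.5],0,1]
    - [[0,0,0],0,1]

```text
t: 8.15
ee_pos: [479.1, -95.7, 128.3]
orientation: [3.105, 0.471, 0.006]
ft_force: [0.9, 0.3, -1.1]
width: 13.8
grasp_force: 30.0
```

Run:
```python
from h import *
d,P=grab("scene"); c=d["image"][150:300,180:400,::-1]; cv2.imwrite("pics/s1.png",cv2.resize(c,None,fx=3.6,fy=3.6,interpolation=cv2.INTER_CUBIC))
o=ctrl.get_obs(); print(o["ee_pos"],o["ft_force"],o["width"],o["grasp_force"])
```

```text
[478.3246708  -95.53186894 127.11379019] [ 0.1512091  -0.22809325 -1.37537957] 13.782973111752188 29.98683750629425
```

View pics/s1.png

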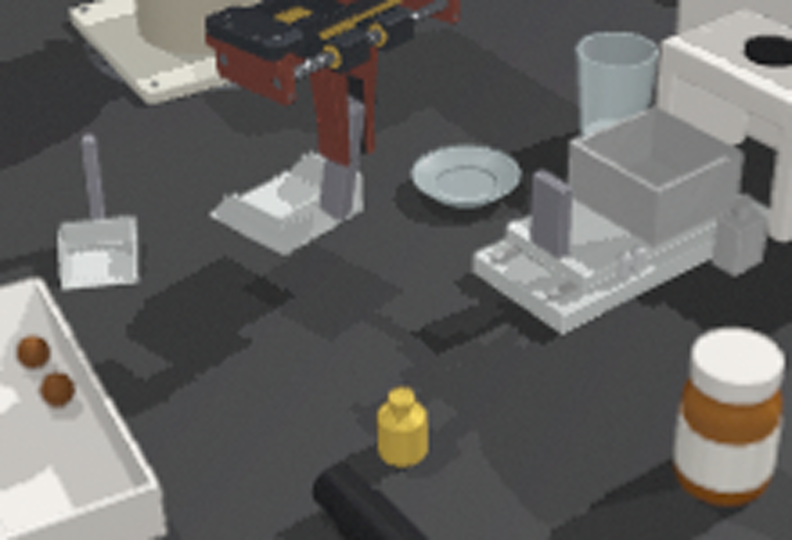

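The scoop is held about level at crop (300,195), clear of everything. I'll check how grip force depends on the closure value, since the scoop can be tipped by letting it pivot in the pads.

Call:
move_arm:
  steps:
    - [[0,0,0.4],0,0.87]
    - [[0,0,0],0,0.86]

```text
t: 8.37
ee_pos: [475.9, -95.0, 113.9]
orientation: [-3.105, -0.471, 0.005]
ft_force: [-0.3, 0.9, -1.3]
width: 13.7
grasp_force: 30.0
```

Call:
move_arm:
  steps:
    - [[0,0,0],0,0.85]

```text
t: 8.45
ee_pos: [476.0, -95.0, 114.3]
orientation: [-3.105, -0.471, 0.006]
ft_force: [0.8, -1.4, -1.0]
width: 13.7
grasp_force: 30.0
```

Call:
move_arm:
  steps:
    - [[0,0,0],0,0.846]

```text
t: 8.53
ee_pos: [476.6, -95.2, 115.0]
orientation: [-3.105, -0.471, 0.004]
ft_force: [-0.4, -1.1, -1.4]
width: 13.9
grasp_force: 17.3
```

Call:
move_arm:
  steps:
    - [[0,0,0],0,0.845]

```text
t: 8.62
ee_pos: [477.1, -95.3, 115.5]
orientation: [-3.106, -0.471, 0.002]
ft_force: [0.0, -0.2, -1.4]
width: 13.9
grasp_force: 14.1
```

Call:
move_arm:
  steps:
    - [[0,0,0],0,0.844]

```text
t: 8.7
ee_pos: [477.3, -95.3, 115.9]
orientation: [-3.106, -0.471, 0.001]
ft_force: [-0.5, 0.6, -0.5]
width: 13.9
grasp_force: 11.0
```

```bash
cat >> h.py <<'E'
def lipdir():
    """scoop cut-out in scene: bottom extents"""
    d,P=grab("scene"); best=None
    for b in cams.cut_out("scene","scoop"):
        print(round(b["p"],2),np.round(b["rect"],1))
    return d,P
E
python3 - <<'E'
from h import *
d,P=lipdir(); o=ctrl.get_obs(); print(o["ee_pos"],o["width"],o["grasp_force"],o["moment"])
t=o["ee_pos"]; e=np.array([.955,.297,0]); n=np.array([-.297,.955,0])
def sc(th,X): # th front-up deg
    g=np.array([67,0,95]); v=np.array(X,float)-g; c,s=np.cos(np.radians(th)),np.sin(np.radians(th))
    x=v[0]*c+v[2]*-s*-1*-1 if 0 else v[0]*c - (-v[2])*(-s)*-1
    # front-up: rotate so lip (v x<0) gains z: z' = z c - x s ; x' = x c + z s
    x=v[0]*c+v[2]*s; z=v[2]*c-v[0]*s
    return t+[0,0,19]+e*x+n*v[1]+[0,0,z]
for th in (0,-5,-10,-20): print(th,proj([sc(th,(-40,40,0)),sc(th,(-40,-40,0)),sc(th,(39,-40,30)),sc(th,(39,40,30))],d,P).round(1).tolist())
c=d["image"][150:300,180:400,::-1]; cv2.imwrite("pics/s2.png",cv2.resize(c,None,fx=3.6,fy=3.6,interpolation=cv2.INTER_CUBIC))
E
```

```text
0.97 [206.9 208.3  19.7  38.3]
0.86 [261.8 202.1  39.9  41.1]
0.84 [463.2 225.2  61.6  94.3]
[477.4508117  -95.35345938 116.10765745] 13.89073421545677 10.95377504825592 [-0.01521447  0.04817634 -0.02552936]
0 [[260.1, 201.3], [238.4, 213.1], [258.0, 214.4], [280.0, 201.8]]
-5 [[262.4, 205.1], [240.9, 217.1], [259.7, 216.0], [281.7, 203.3]]
-10 [[264.9, 208.7], [243.5, 220.9], [261.3, 217.4], [283.3, 204.6]]
-20 [[270.4, 215.6], [249.1, 228.1], [264.8, 219.8], [286.7, 206.8]]
```

View pics/s2.png

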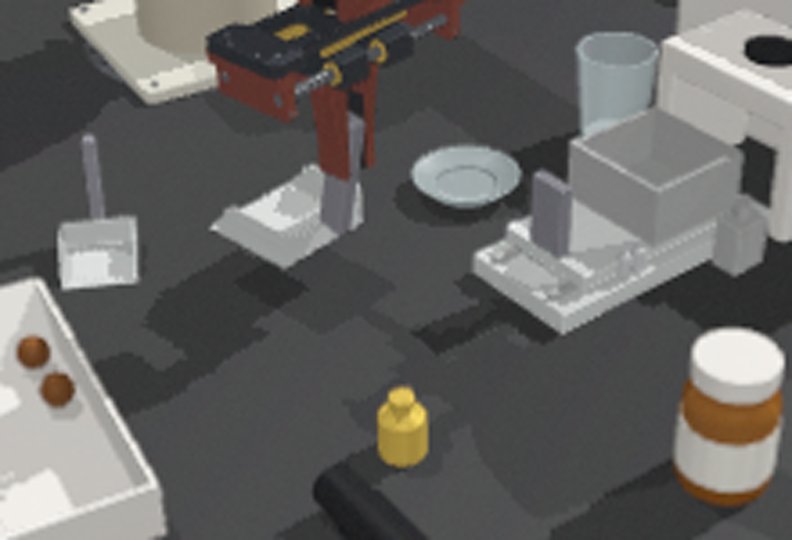

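The lip's left corner is at about (238.3,212.8), matching the level prediction, so it holds level at 11 N. I'll loosen further.

Call:
move_arm:
  steps:
    - [[0,0,0],0,0.8425]

```text
t: 8.88
ee_pos: [477.5, -95.3, 116.2]
orientation: [3.106, 0.471, 0.0]
ft_force: [-0.1, 0.4, -0.9]
width: 13.9
grasp_force: 6.1
```

Call:
move_arm:
  steps:
    - [[0,0,0],0,0.8415]

```text
t: 8.97
ee_pos: [477.5, -95.3, 116.3]
orientation: [3.106, 0.471, 0.0]
ft_force: [-0.3, 0.4, -0.3]
width: 13.9
grasp_force: 2.9
```

Run:
```python
from h import *
lipdir(); o=ctrl.get_obs(); print(o["ee_pos"],o["width"],o["grasp_force"],o["ft_force"])
```

```text
0.79 [262.  203.2  37.2  39.6]
0.66 [207.1 207.7  22.1  41.7]
0.58 [462.4 224.7  59.1  95.2]
[477.48811202 -95.32252592 116.25627876] 13.613258533472251 2.9480334743857384 [ 0.07017918  0.2365156  -1.46243803]
```

Call:
move_arm:
  steps:
    - [[0,0,0],0,0.841]

```text
t: 9.15
ee_pos: [477.4, -95.3, 116.3]
orientation: [3.106, 0.471, 0.0]
ft_force: [-0.4, 0.6, -0.4]
width: 13.6
grasp_force: 1.3
```

Run:
```python
from h import *
d,P=lipdir(); o=ctrl.get_obs(); print(o["ee_pos"],o["width"],o["grasp_force"],o["ft_force"])
c=d["image"][150:300,180:400,::-1]; cv2.imwrite("pics/s3.png",cv2.resize(c,None,fx=3.6,fy=3.6,interpolation=cv2.INTER_CUBIC))
a=cv2.imread("pics/s2.png").astype(int);b=cv2.imread("pics/s3.png").astype(int)
m=(abs(a-b).sum(2)>60); m=m[150:300,200:380]; print(m.sum()); y,x=np.where(m); print(x.min()+200 if len(x) else 0,y.max()+150 if len(y) else 0)
# lip corner: leftmost bright pixel in crop box
g=b[190:270,195:300].sum(2)>330
ys,xs=np.where(g); i=xs.argmin(); print("left",xs[i]+195,ys[i]+190,"lowest",xs[ys.argmax()]+195,ys.max()+190)
g=a[190:270,195:300].sum(2)>330
ys,xs=np.where(g); i=xs.argmin(); print("left",xs[i]+195,ys[i]+190,"lowest",xs[ys.argmax()]+195,ys.max()+190)
```

```text
0.94 [206.7 209.1  16.   38.9]
0.68 [463.2 224.7  60.5  97.8]
0.6 [263.5 204.   36.7  45.8]
0.34 [385.6 215.8  12.8  21.4]
[477.41169445 -95.3323899  116.20994418] 13.985706571485075 1.324099637567997 [-0.09146473  0.23238856 -0.98580874]
7962
200 299
left 224 248 lowest 270 269
left 209 228 lowest 284 268
```

It pivots by about 7° at 1–3 N, so tipping is controllable. I'll regrip firmly, move beside the tray, align the yaw and measure the tray with the wrist camera.

Call:
move_arm:
  steps:
    - [[0,0,0],0,1]
    - [[0,0,0],0,1]
    - [[0.1,0.5,-0.4],0,1]
    - [[0.2,0.9,-0.8],0,1]
    - [[0.2,1,-0.9],0,1]
    - [[0.2,1,-0.9],0,1]
    - [[0.2,1,-0.9],0,1]
    - [[0.1,0.9,-0.5],0,1]
    - [[0.1,0.4,-0.2],0,1]
    - [[0,0,0],1,1]
    - [[0,0,0],1,1]
    - [[0,0,0],1,1]
    - [[0,0,0],1,1]
    - [[0,0,0],0,1]
    - [[0,0,0],0,1]

```text
t: 10.5
ee_pos: [545.4, -222.6, 230.3]
orientation: [-3.14, 0.071, 0.002]
ft_force: [0.2, 0.0, -2.1]
width: 14.1
grasp_force: 30.0
```

Run:
```python
from h import *
import pickle
d,P=grab("wrist"); cv2.imwrite("pics/w2.png",d["image"][...,::-1])
o=ctrl.get_obs(); print(o["t"],o["ee_pos"],o["width"],R.from_rotvec(o["orientation"]).as_matrix().round(3))
pickle.dump((d,P),open("w2.pkl","wb"))
```

```text
10.55 [ 545.49065762 -222.77119115  230.50073565] 13.701520993668705 [[ 0.999 -0.045 -0.001]
 [-0.045 -0.999  0.001]
 [-0.001 -0.001 -1.   ]]
```

View pics/w2.png

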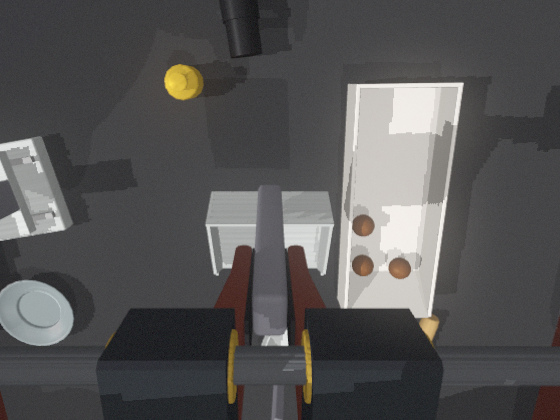

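The wrist picture shows the tray clearly: rim corners at about (349,85), (462,84) and (435,318), nuts at (363,226), (363,266) and (400,268), and the front of the scoop ahead of the fingers.

Run:
```python
from h import *
import pickle
d,P=pickle.load(open("w2.pkl","rb")); g=d["image"].astype(int).sum(2)/3
L=[];Rr=[];T=[]
for r in range(100,290,5):
    row=g[r]; 
    x=next((i for i in range(332,372) if row[i]>120 and row[i+2]>120),None)
    if x: L.append((x-.5,r))
    x=next((i for i in range(480,420,-1) if row[i]>120 and row[i-2]>120),None)
    if x: Rr.append((x+.5,r))
for c in range(365,455,5):
    col=g[:,c]; y=next((i for i in range(70,100) if col[i]>120 and col[i+2]>120),None)
    if y: T.append((c,y-.5))
for n,S,ax in (("L",L,0),("R",Rr,0),("T",T,1)):
    W=np.array([plane(p,40,d,P) for p in S]); a,b=(0,1) if ax==0 else (1,0)
    k=np.polyfit(W[:,a],W[:,b],1); r=np.abs(W[:,b]-np.polyval(k,W[:,a])); m=r<2
    k=np.polyfit(W[m,a],W[m,b],1); print(n,m.sum(),len(S),"slope deg",np.degrees(np.arctan(k[0])),"at",[ (v,round(np.polyval(k,v),1)) for v in ((400,500,600) if ax==0 else (-346,))])
print("nuts",[plane(p,16,d,P).round(1).tolist() for p in ((363,226),(363,266),(400,268))])
print("near",[plane(p,40,d,P).round(1).tolist() for p in ((338,308),(435,318))])
# scoop tilt: rear rim top edge corners & handle
t=P  # predict rear rim corners vs tilt
o=ctrl.get_obs(); Rt=R.from_rotvec(o["orientation"]).as_matrix(); e=Rt[:,0]*[1,1,0]; n=np.array([-e[1],e[0],0]); tc=o["ee_pos"]
for th in (-12,-8,-4,0):
    def sc(X):
        v=np.array(X,float)-[67,0,95]; c,s=np.cos(np.radians(th)),np.sin(np.radians(th))
        return tc+[0,0,19]+e*(v[0]*c+v[2]*s)+n*v[1]+[0,0,v[2]*c-v[0]*s]
    print(th,proj([sc((39,40,30)),sc((39,-40,30)),sc((39,40,0)),sc((39,-40,0)),sc((72,0,118))],d,P).round(1).tolist())
```

```text
L 38 38 slope deg -1.9958614098145588 at [(400, np.float64(-287.9)), (500, np.float64(-291.4)), (600, np.float64(-294.8))]
R 38 38 slope deg -1.9057668806377284 at [(400, np.float64(-392.2)), (500, np.float64(-395.5)), (600, np.float64(-398.8))]
T 18 18 slope deg 1.8930240283169917 at [(-346, np.float64(624.3))]
nuts [[478.2, -320.1, 16.0], [430.2, -321.5, 16.0], [425.8, -362.9, 16.0]]
near [[393.3, -289.8, 40.0], [375.9, -396.0, 40.0]]
-12 [[206.0, 248.8], [334.9, 248.8], [212.4, 222.6], [328.3, 222.5], [271.0, 320.0]]
-8 [[206.1, 256.7], [334.8, 256.6], [212.7, 232.3], [328.0, 232.2], [271.0, 316.1]]
-4 [[206.1, 264.6], [334.8, 264.5], [212.9, 242.0], [327.8, 241.9], [271.0, 312.0]]
0 [[206.0, 272.6], [334.9, 272.6], [213.0, 251.9], [327.7, 251.8], [271.0, 307.8]]
```

The rear wall at rows 192–224 means the scoop has drooped about 25° front-down. The tray centre is about (501.8,-347.5) with yaw -1.95°. I'll set the scoop flat on the clear bench here, release and regrip it level.

Call:
move_arm:
  steps:
    - [[0,0,0.5],0,1]
    - [[0,0,1],0,1]
    - [[0,0,1],0,1]
    - [[0,0,1],0,1]
    - [[0,0,1],0,1]
    - [[0,0,0.4],0,1]
    - [[0,0,0.4],0,1]
    - [[0,0,0.4],0,1]
    - [[0,0,0.4],0,1]
    - [[0,0,0],0,1]

```text
t: 11.38
ee_pos: [548.1, -223.8, 78.6]
orientation: [3.139, -0.073, 0.006]
ft_force: [1.7, 1.0, 3.3]
width: 13.1
grasp_force: 30.0
```

Call:
move_arm:
  steps:
    - [[0,0,0],0,0.78]
    - [[0,0,0],0,0.76]
    - [[0,0,0],0,0.76]
    - [[0,0,0],0,0.76]

```text
t: 11.72
ee_pos: [545.3, -223.1, 78.3]
orientation: [-3.14, 0.075, 0.002]
ft_force: [1.2, -0.2, 0.6]
width: 21.3
grasp_force: 0.0
```

Run:
```python
from h import *
d,P=grab("wrist"); cv2.imwrite("pics/w3.png",d["image"][...,::-1]); o=ctrl.get_obs(); print(o["ee_pos"],o["width"],o["ft_force"])
Rt=R.from_rotvec(o["orientation"]).as_matrix(); e=Rt[:,0]*[1,1,0]; n=np.array([-e[1],e[0],0]); tc=o["ee_pos"]; tc=tc*[1,1,0]+[0,0,76]
sc=lambda X: tc+[0,0,-76]+e*(X[0]-67)+n*X[1]+[0,0,X[2]]
print(proj([sc(X) for X in ((39,40,30),(39,-40,30),(39,40,0),(39,-40,0),(72,0,118),(-40,40,0),(-40,-40,0))],d,P).round(1).tolist())
```

```text
[ 545.46523384 -223.15353274   78.44982834] 21.128180508961258 [-0.18545568 -0.4760392   0.0591875 ]
[[206.6, 270.7], [334.1, 270.7], [213.4, 250.4], [327.0, 250.3], [270.9, 303.9], [218.1, 344.4], [322.3, 344.4]]
```

View pics/w3.png

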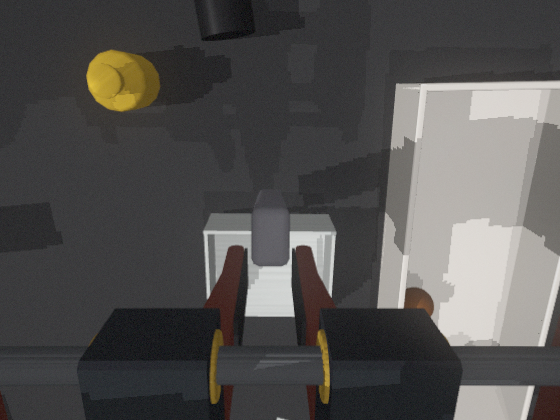

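The scoop sits level on the bench, but its rear rim is at row 232 where I predicted 271. So it lies about 22 mm further along tool +x than my grip. I'll shift, regrip, lift and go over the tray.

Call:
move_arm:
  steps:
    - [[0.45,0,0.05],0,0.76]
    - [[0.45,0,0.05],0,0.76]
    - [[0,0,0],0,1]
    - [[0,0,0],0,1]
    - [[0,0,0],0,1]
    - [[0,0,0],0,1]
    - [[0,0,-0.6],-0.13,1]
    - [[0,0,-1],0,1]
    - [[0,0,-1],0,1]
    - [[0.2,0.5,0],0,1]
    - [[0.5,1,0],0,1]
    - [[0.5,1,0],0,1]
    - [[0.5,1,0],0,1]
    - [[0.4,1,0],0,1]
    - [[0.17,0.5,0],0,1]
    - [[0,0,0],0,1]
    - [[0,0,0],0,1]

```text
t: 13.18
ee_pos: [619.5, -351.2, 140.0]
orientation: [-3.14, 0.06, 0.003]
ft_force: [0.0, 0.3, -1.3]
width: 13.9
grasp_force: 30.0
```

```bash
cat >> h.py <<'E'
def scoop_fn(o,th=0,dx=0):
    Rt=R.from_rotvec(o["orientation"]).as_matrix(); e=Rt[:,0]*[1,1,0]; n=np.array([-e[1],e[0],0]); tc=o["ee_pos"]
    c,s=np.cos(np.radians(th)),np.sin(np.radians(th))
    def f(X):
        v=np.array(X,float)-[67-dx,0,95]
        return tc+[0,0,19]+e*(v[0]*c+v[2]*s)+n*v[1]+[0,0,v[2]*c-v[0]*s]
    return f
def overlay(name,th=(0,),scale=1,crop=None,fn=None):
    """draw predicted scoop (several tilts) and tray model; save picture"""
    d,P=grab(name); o=ctrl.get_obs(); im=np.ascontiguousarray(d["image"][...,::-1])
    def pl(pts,col):
        q=proj(np.array(pts),d,P); cv2.polylines(im,[np.round(q*16).astype(np.int32)],True,col,1,cv2.LINE_AA,4)
    for i,t in enumerate(th):
        f=scoop_fn(o,t); col=[(0,255,0),(255,0,255),(255,255,0)][i%3]
        pl([f((-40,40,0)),f((-40,-40,0)),f((39,-40,0)),f((39,40,0))],col); pl([f((39,-40,30)),f((39,40,30))],col)
    ex=np.array([np.cos(-.034),np.sin(-.034),0]); ey=np.array([-ex[1],ex[0],0]); c=np.array([501.8,-347.5,0])
    pl([c+ex*a+ey*b+[0,0,40] for a,b in ((122.5,48),(122.5,-48),(-122.5,-48),(-122.5,48))],(0,0,255))
    if crop: im=im[crop[1]:crop[3],crop[0]:crop[2]]
    if scale!=1: im=cv2.resize(im,None,fx=scale,fy=scale,interpolation=cv2.INTER_CUBIC)
    cv2.imwrite(fn,im); return d,P,o
E
python3 - <<'E'
from h import *
d,P,o=overlay("wrist",fn="pics/w4.png"); print(o["t"],o["ee_pos"],o["width"],o["grasp_force"],R.from_rotvec(o["orientation"]).as_matrix().round(3)[:2,:2])
d,P,o=overlay("top",fn="pics/t4.png"); 
a=cv2.imread("pics/w4.png"); b=cv2.imread("pics/t4.png")[150:300,320:440]
b=cv2.resize(b,None,fx=2.0,fy=2.0); 
out=np.zeros((420,800,3),np.uint8); out[:,:560]=a; out[:300,560:800]=b; cv2.imwrite("pics/c4.png",out)
E
```

```text
13.2333 [ 619.40366258 -350.38840848  140.11044648] 13.898179243777376 29.990698993206024 [[ 0.999 -0.037]
 [-0.037 -0.999]]
```

View pics/c4.png

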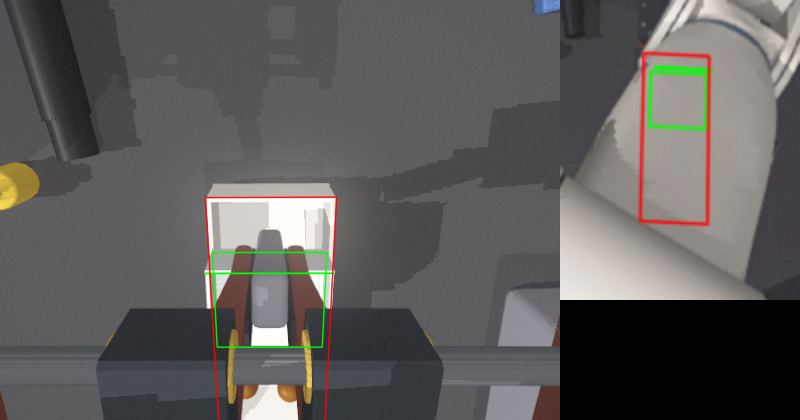

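The scoop outline lines up with the rear rim (row 272) and the tray outline with the far wall (row 197), so it is level and centred over the tray. Lowering now.

Call:
move_arm:
  steps:
    - [[0,0,0.6],0,1]
    - [[0,0,0.8],0,1]
    - [[0,0,0.5],0,1]
    - [[0,0,0.3],0,1]
    - [[0,0,0.16],0,1]
    - [[0,0,0],0,1]

```text
t: 13.78
ee_pos: [619.7, -350.5, 81.0]
orientation: [-3.14, 0.057, 0.004]
ft_force: [-2.1, 0.1, -1.1]
width: 13.5
grasp_force: 30.0
```

Call:
move_arm:
  steps:
    - [[0,0,0.06],0,1]
    - [[0,0,0],0,1]

```text
t: 13.95
ee_pos: [619.8, -351.1, 80.8]
orientation: [-3.14, 0.058, 0.003]
ft_force: [-4.3, 2.4, -1.3]
width: 13.9
grasp_force: 30.0
```

Run:
```python
from h import *
o=ctrl.get_obs(); print(o["ee_pos"],o["ft_force"],o["moment"])
```

```text
[ 619.77643132 -351.07514899   80.78549197] [-4.29711337  2.40174542 -1.27185963] [ 0.38163273  0.98172959 -0.02738526]
```

Call:
move_arm:
  steps:
    - [[0,0,0],0,1]
    - [[0,0,0],0,1]
    - [[0,0,0],0,1]

```text
t: 14.2
ee_pos: [619.8, -351.1, 80.8]
orientation: [-3.14, 0.058, 0.002]
ft_force: [-5.3, 2.3, -1.2]
width: 13.9
grasp_force: 30.0
```

Run:
```python
from h import *
d,P=grab("wrist");o=ctrl.get_obs(); print(o["ee_pos"],o["ft_force"],o["moment"])
g=d["image"].astype(int).sum(2)/3
cv2.imwrite("pics/w5raw.png",d["image"][...,::-1])
print(g[150:310:4,225].round().astype(int).tolist()); print(g[150:310:4,318].round().astype(int).tolist())
print(g[285,190:350:3].round().astype(int).tolist())
f=scoop_fn(o); print(proj([f(X) for X in ((39,40,30),(39,-40,30),(39,40,0),(39,-40,0))],d,P).round(1).tolist())
```

```text
[ 619.82915573 -351.08032092   80.72287751] [-4.90928118  1.74971431 -1.88306221] [ 0.45037072  1.18338293 -0.0237228 ]
[86, 88, 90, 96, 97, 99, 99, 94, 94, 96, 93, 101, 101, 98, 159, 176, 176, 177, 179, 177, 255, 208, 210, 208, 208, 168, 167, 166, 162, 162, 207, 233, 228, 200, 79, 78, 77, 78, 74, 74]
[97, 96, 98, 99, 98, 99, 101, 99, 92, 92, 94, 100, 81, 85, 161, 174, 176, 176, 178, 179, 236, 207, 208, 226, 208, 169, 166, 166, 165, 165, 188, 248, 243, 242, 239, 238, 94, 89, 85, 84]
[100, 182, 255, 228, 162, 171, 216, 151, 151, 223, 223, 213, 81, 81, 81, 83, 87, 81, 82, 79, 68, 138, 149, 159, 158, 160, 146, 142, 141, 144, 143, 137, 129, 65, 84, 88, 89, 88, 87, 90, 91, 91, 255, 238, 255, 213, 212, 255, 162, 162, 227, 245, 255, 190]
[[205.9, 272.7], [334.6, 272.6], [212.9, 251.9], [327.4, 251.8]]
```

Call:
move_arm:
  steps:
    - [[-0.1,0,0],0,1]
    - [[-0.1,0,0],0,1]
    - [[0,0,0],0,1]
    - [[0,0,0],0,1]

```text
t: 14.58
ee_pos: [616.2, -351.6, 81.3]
orientation: [3.14, -0.058, 0.003]
ft_force: [-0.4, -0.1, -1.3]
width: 13.8
grasp_force: 30.0
```

Run:
```python
from h import *
o=ctrl.get_obs(); print(o["ee_pos"],o["ft_force"],o["moment"])
```

```text
[ 616.17475367 -351.64459542   81.26782321] [-0.42663454 -0.09111999 -1.2886892 ] [0.02370964 0.07556371 0.03574864]
```

Call:
move_arm:
  steps:
    - [[-0.1,0,0.04],0,1]
    - [[0,0,0.04],0,1]
    - [[0,0,0],0,1]
    - [[0,0,0],0,1]

```text
t: 14.92
ee_pos: [613.8, -351.6, 80.1]
orientation: [3.14, -0.058, 0.003]
ft_force: [-0.5, 0.4, 6.1]
width: 14.1
grasp_force: 30.0
```

Run:
```python
from h import *
o=ctrl.get_obs(); print(o["ee_pos"],o["ft_force"],o["moment"])
d,P=grab("scene"); f=scoop_fn(o); print(proj([f((39,0,30)),f((72,0,118))],d,P).round())
cv2.imwrite("pics/s6raw.png",d["image"][...,::-1])
```

```text
[ 613.82815442 -351.56704217   80.13619485] [-0.4901986   0.42867927  6.11484795] [ 0.28257179  0.47177853 -0.02199923]
[[197. 283.]
 [196. 260.]]
```

Call:
move_arm:
  steps:
    - [[-0.1,0,-0.012],0,1]
    - [[-0.2,0,0],0,1]
    - [[-0.3,0,0],0,1]
    - [[-0.3,0,0],0,1]
    - [[-0.3,0,0],0,1]
    - [[-0.3,0,0],0,1]
    - [[-0.3,0,0],0,1]
    - [[-0.3,0,0],0,1]
    - [[-0.3,0,0],0,1]
    - [[-0.3,0,0],0,1]
    - [[-0.2,0,0],0,1]
    - [[-0.1,0,0],0,1]
    - [[0,0,0],0,1]

```text
t: 16.05
ee_pos: [538.3, -348.9, 80.1]
orientation: [3.14, -0.059, 0.004]
ft_force: [0.4, -0.3, 7.2]
width: 13.9
grasp_force: 30.0
```

Run:
```python
from h import *
o=ctrl.get_obs(); print(o["ee_pos"],o["ft_force"],o["moment"])
for c in ("scene","top","wrist"):
    d,P=grab(c); print(c,[(np.round(b["rect"]).tolist(),round(b["p"],2),plane(b["rect"][:2],18,d,P)[:2].round().tolist()) for b in cams.boxes_of(c,"nut1") if b["p"]>.25])
```

```text
[ 538.32443096 -348.93573419   80.14664136] [ 0.41229973 -0.27304672  7.21252334] [ 0.09887329  0.05884235 -0.06526924]
scene [([187.0, 258.0, 38.0, 42.0], 0.62, [473.0, -339.0]), ([173.0, 253.0, 9.0, 13.0], 0.46, [435.0, -362.0]), ([354.0, 204.0, 65.0, 44.0], 0.46, [487.0, 147.0]), ([293.0, 268.0, 15.0, 19.0], 0.29, [633.0, -140.0])]
top []
wrist []
```

Call:
move_arm:
  steps:
    - [[-0.15,0,0],0,1]
    - [[-0.2,0,0],0,1]
    - [[-0.15,0,0],0,1]
    - [[-0.1,0,0],0,1]
    - [[0,0,0],0,1]
    - [[0,0,0],0,1]

```text
t: 16.85
ee_pos: [523.7, -348.5, 80.2]
orientation: [3.14, -0.058, 0.004]
ft_force: [0.9, -0.7, 7.0]
width: 13.6
grasp_force: 30.0
```

Run:
```python
from h import *
o=ctrl.get_obs(); print(o["ee_pos"],o["ft_force"],o["moment"])
d,P=grab("scene"); im=d["image"]
f=scoop_fn(o); print(proj([f((-40,40,0)),f((-40,-40,0)),f((39,0,30))],d,P).round())
hsv=cv2.cvtColor(im,cv2.COLOR_RGB2HSV); m=((hsv[...,0]<14)&(hsv[...,1]>110)&(hsv[...,2]>40)).astype(np.uint8); m[:,:140]=0;m[:,260:]=0;m[:225]=0
n,l,s,c=cv2.connectedComponentsWithStats(m)
for i in range(1,n):
    if s[i,4]>6: print(s[i],c[i].round(1),plane(c[i],18.5,d,P).round())
c=im[215:315,130:250,::-1]; cv2.imwrite("pics/s7.png",cv2.resize(c,None,fx=5,fy=5,interpolation=cv2.INTER_CUBIC))
```

```text
[ 523.65477064 -348.48730379   80.15224916] [ 0.85039425 -0.69603863  7.01271989] [ 0.12063977 -0.05180894 -0.03265907]
[[194. 246.]
 [163. 256.]
 [186. 260.]]
[140 225   8  14  57] [143.4 230.9] [ 302. -404.   18.]
[185 225   9  26 104] [189.5 235.1] [ 385. -304.   18.]
[173 229  10  26 120] [177.8 241.3] [ 395. -338.   18.]
[165 248   9   7  24] [168.6 251.5] [ 424. -370.   18.]
```

Call:
move_arm:
  steps:
    - [[0,0,0],0,0.846]
    - [[0,0,0],0,0.845]
    - [[0.1,0,0.06],0,0.845]
    - [[0.16,0,0.06],0,0.845]
    - [[0.16,0,0.06],0,0.845]
    - [[0.16,0,0.07],0,0.845]
    - [[0.16,0,0.08],0,0.845]
    - [[0,0,0],0,0.85]
    - [[0,0,0],0,1]
    - [[0,0,0],0,1]

```text
t: 17.73
ee_pos: [542.0, -349.1, 71.4]
orientation: [3.14, -0.058, 0.003]
ft_force: [1.8, -1.1, 4.9]
width: 13.5
grasp_force: 30.0
```

Run:
```python
from h import *
o=ctrl.get_obs(); print(o["ee_pos"],o["ft_force"],o["moment"])
d,P=grab("wrist"); g=d["image"].astype(int).sum(2)/3
for th in (0,5,10,15):
    f=scoop_fn(o,th); print(th,proj([f(X) for X in ((39,40,30),(39,-40,30),(39,40,0),(39,-40,0))],d,P).round(1).tolist())
cv2.imwrite("pics/w8.png",d["image"][...,::-1])
for c in (225,316): print(g[230:320:2,c].round().astype(int).tolist())
```

```text
[ 542.00192357 -349.08704127   71.41869932] [ 1.78147247 -1.0584798   4.88103086] [-0.21626554 -0.17720303 -0.00725875]
0 [[205.7, 273.0], [334.4, 272.8], [212.7, 252.3], [327.2, 252.2]]
5 [[205.5, 283.2], [334.7, 283.0], [212.6, 264.8], [327.3, 264.6]]
10 [[205.1, 293.5], [335.1, 293.3], [212.4, 277.3], [327.5, 277.2]]
15 [[204.5, 303.9], [335.7, 303.7], [212.1, 290.1], [327.9, 289.9]]
[195, 195, 194, 195, 195, 195, 194, 194, 194, 195, 166, 167, 167, 168, 167, 166, 165, 165, 167, 166, 166, 165, 167, 167, 151, 115, 98, 59, 58, 55, 57, 54, 54, 52, 52, 50, 53, 53, 53, 45, 34, 34, 38, 36, 36]
[200, 201, 201, 199, 200, 200, 199, 199, 200, 198, 167, 170, 169, 168, 168, 168, 168, 168, 166, 166, 168, 167, 166, 165, 168, 117, 119, 117, 115, 81, 60, 58, 59, 55, 60, 57, 59, 55, 57, 45, 36, 43, 43, 34, 33]
```

Run:
```python
from h import *
o=ctrl.get_obs()
d,P=grab("scene"); im=d["image"]; f=scoop_fn(o); print(proj([f((-40,40,0)),f((-40,-40,0))],d,P).round())
a=cv2.resize(im[220:320,130:250,::-1],None,fx=4,fy=4,interpolation=cv2.INTER_CUBIC)
w=cv2.imread("pics/w8.png")[180:330,170:370]; w=cv2.resize(w,None,fx=1.5,fy=1.5)
out=np.zeros((400,800,3),np.uint8); out[:400,:480]=a; out[:225,490:790]=w; cv2.imwrite("pics/c9.png",out)
```

```text
[[197. 253.]
 [166. 263.]]
```

View pics/c9.png

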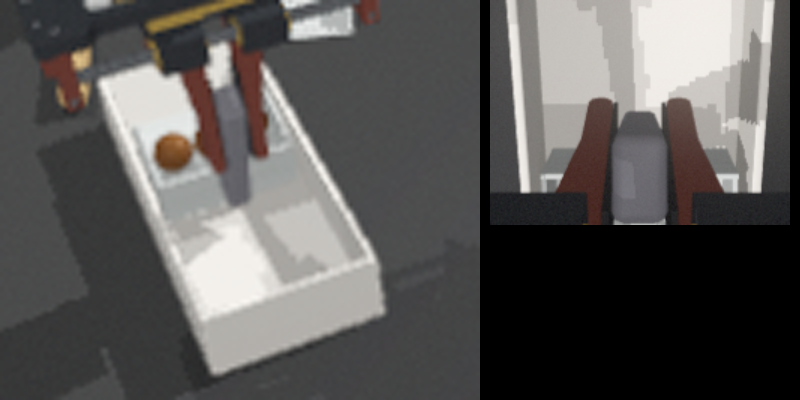

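The nut sits back in the bowl at (173,152), and the rear wall at wrist rows 280–301 means about 12° front-up tilt, so the tilt worked. Now lift straight up and check for nuts left in the tray.

Call:
move_arm:
  steps:
    - [[0,0,-0.2],0,1]
    - [[0,0,-0.5],0,1]
    - [[0,0,-0.8],0,1]
    - [[0,0,-0.8],0,1]
    - [[0,0,-0.8],0,1]
    - [[0,0,-0.8],0,1]
    - [[0,0,-0.5],0,1]
    - [[0,0,-0.3],0,1]
    - [[0,-0.3,0],0,1]
    - [[0,-0.6,0],0,1]
    - [[0,-0.8,0],0,1]
    - [[0,-0.8,0],0,1]
    - [[0,-0.8,0],0,1]
    - [[0,-0.6,0],0,1]
    - [[0,-0.3,0],0,1]
    - [[0,0,0],0,1]

```text
t: 19.17
ee_pos: [545.0, -241.3, 187.5]
orientation: [-3.14, 0.054, 0.003]
ft_force: [-0.7, -0.8, -2.2]
width: 13.4
grasp_force: 30.0
```

```bash
cat >> h.py <<'E'
def nuts(name,roi=None):
    d,P=grab(name); hsv=cv2.cvtColor(d["image"],cv2.COLOR_RGB2HSV)
    m=((hsv[...,0]>=6)&(hsv[...,0]<=16)&(hsv[...,1]>130)&(hsv[...,2]>45)).astype(np.uint8)
    if roi: k=np.zeros_like(m); k[roi[1]:roi[3],roi[0]:roi[2]]=1; m*=k
    n,l,s,c=cv2.connectedComponentsWithStats(m)
    return d,P,[(c[i].round(1).tolist(),s[i,2:].tolist()) for i in range(1,n) if s[i,4]>8]
E
python3 - <<'E'
from h import *
o=ctrl.get_obs(); print(o["t"],o["ee_pos"],o["ft_force"],o["moment"])
# hue of nuts in the first pictures
im=cv2.imread("pics/scene0.png"); h=cv2.cvtColor(im,cv2.COLOR_BGR2HSV); print("nut hsv",h[252,172],h[248,189],h[258,196],"finger",h[70,407])
im=cv2.imread("pics/top0.png"); h=cv2.cvtColor(im,cv2.COLOR_BGR2HSV); print(h[227,366],h[243,366],h[245,381])
for c in ("scene","top","wrist"):
    d,P,L=nuts(c); print(c,L)
d,P=grab("scene"); f=scoop_fn(o,12); print("bowl px",proj([f((-40,40,0)),f((-40,-40,0)),f((39,-40,0)),f((39,40,0))],d,P).round().tolist())
E
```

```text
19.1667 [ 545.01307264 -241.314178    187.45325919] [-0.74238776 -0.75537946 -2.21369124] [0.00797642 0.06859007 0.01206371]
nut hsv [ 13 163 119] [ 13 164 112] [ 14 162 110] finger [123  81  95]
[ 12 151 152] [ 13 153 155] [ 12 153 147]
scene [([27.9, 45.6], [68, 92, 4983]), ([66.5, 98.3], [12, 3, 12]), ([65.8, 139.0], [52, 64, 1388]), ([382.4, 265.6], [27, 17, 279]), ([379.4, 286.8], [26, 11, 78])]
top [([254.5, 134.6], [20, 12, 52])]
wrist [([237.0, 263.0], [5, 7, 9]), ([214.2, 303.3], [7, 8, 31]), ([238.7, 339.4], [4, 11, 18]), ([298.4, 393.4], [6, 6, 15]), ([544.1, 392.3], [9, 3, 11]), ([1.4, 404.2], [4, 7, 11]), ([557.2, 408.0], [5, 3, 9]), ([551.6, 412.2], [6, 7, 14])]
bowl px [[229.0, 191.0], [198.0, 199.0], [209.0, 221.0], [241.0, 211.0]]
```

Run:
```python
from h import *
F=[]
for i in range(8):
    d=cams.get_image("scene" if i<7 else "top"); F.append(ctrl.get_obs()["ft_force"])
print(np.mean(F,0),np.std(F,0)/8**.5)
t=d["image"]; print("top tray patch brightness",t[200:260:8,362:394:4].mean(2).round().tolist())
s=cams.get_image("scene")["image"]; h=cv2.cvtColor(s,cv2.COLOR_RGB2HSV)
m=((h[...,0]<22)&(h[...,1]>90)&(h[...,2]>30))
m[:180]=0; m[300:]=0; m[:,:145]=0; m[:,260:]=0
n,l,st,c=cv2.connectedComponentsWithStats(m.astype(np.uint8)); print([(c[i].round(1).tolist(),st[i,4]) for i in range(1,n) if st[i,4]>3])
```

```text
[-0.12932077 -0.08350368 -1.47827028] [0.23732928 0.15895506 0.14080568]
top tray patch brightness [[171.0, 157.0, 154.0, 173.0, 225.0, 99.0, 105.0, 188.0], [148.0, 90.0, 137.0, 155.0, 168.0, 195.0, 204.0, 128.0], [145.0, 142.0, 137.0, 108.0, 134.0, 154.0, 224.0, 220.0], [149.0, 147.0, 136.0, 131.0, 119.0, 186.0, 187.0, 120.0], [152.0, 150.0, 146.0, 134.0, 127.0, 181.0, 187.0, 109.0], [148.0, 148.0, 146.0, 140.0, 131.0, 201.0, 201.0, 110.0], [152.0, 147.0, 142.0, 138.0, 132.0, 244.0, 241.0, 188.0], [154.0, 152.0, 146.0, 140.0, 136.0, 195.0, 194.0, 181.0]]
[([191.1, 180.6], np.int32(7)), ([221.5, 190.1], np.int32(145)), ([234.3, 189.9], np.int32(89)), ([220.2, 204.6], np.int32(5)), ([212.4, 206.9], np.int32(14)), ([148.4, 234.6], np.int32(177))]
```

Wrist force averages -1.48 N, consistent with all three nuts aboard, and no brown shows in the tray. Carry to the cell.

Call:
move_arm:
  steps:
    - [[0.1,-0.4,0],0,1]
    - [[0.15,-0.8,0],0,1]
    - [[0.16,-1,0],0,1]
    - [[0.16,-1,0],0,1]
    - [[0.16,-1,0],0,1]
    - [[0.16,-1,0],0,1]
    - [[0.16,-1,0],0,1]
    - [[0.16,-1,0],0,1]
    - [[0.16,-1,0],0,1]
    - [[0.16,-1,0],0,1]
    - [[0.16,-1,0],0,1]
    - [[0.16,-1,0],0,1]
    - [[0.16,-1,0],0,1]
    - [[0.16,-1,0],0,1]
    - [[0.16,-1,0],0,1]
    - [[0.15,-0.8,0],0,1]
    - [[0.1,-0.6,0],0,1]
    - [[0.1,-0.3,0],0,1]
    - [[0,0,0],0,1]
    - [[0,0,0],0,1]

```text
t: 21.48
ee_pos: [626.8, 151.1, 188.0]
orientation: [3.141, -0.057, -0.001]
ft_force: [-0.5, 0.4, -1.3]
width: 14.1
grasp_force: 30.0
```

Call:
move_arm:
  steps:
    - [[0,0,0],-0.3,1]
    - [[0,0,0],-0.6,1]
    - [[0,0,0],-0.6,1]
    - [[0,0,0],-0.32,1]
    - [[0,0,0],0,1]
    - [[0,0,0],0,1]

```text
t: 21.98
ee_pos: [626.9, 150.1, 188.2]
orientation: [3.136, 0.188, -0.0]
ft_force: [-0.2, 0.5, -1.8]
width: 13.7
grasp_force: 30.0
```

```bash
cat >> h.py <<'E'
def tilt(show=False):
    """rear-wall rows from the scoop cut-out in the wrist picture -> tilt estimate"""
    d,P=grab("wrist"); o=ctrl.get_obs(); L=cams.cut_out("wrist","scoop")
    L=[b for b in L if abs(b["rect"][0]-270)<60]
    out=[]
    for b in L[:2]:
        r=[]
        for c in (218,222,226,314,318,322):
            y=np.where(b["pixels"][:,c])[0]; r.append((int(y.min()),int(y.max())) if len(y) else None)
        out.append((round(b["p"],2),np.round(b["rect"]).tolist(),r))
    print("pred", {th:[round(float(v)) for v in proj([scoop_fn(o,th)((39,0,0)),scoop_fn(o,th)((39,0,30))],d,P)[:,1]] for th in (15,10,5,0,-5,-10,-15,-25)})
    print(out); print("tcp",o["ee_pos"].round(1),"w",round(o["width"],2),"f",round(o["grasp_force"],1),"t",o["t"])
    return d,P,o
E
python3 - <<'E'
from h import *
d,P,o=tilt(); print(R.from_rotvec(o["orientation"]).as_matrix().round(3)[:2,0])
d,P=grab("scene"); 
for th in (12,0): 
    f=scoop_fn(o,th); print(th,"bowl px",proj([f((-40,40,0)),f((-40,-40,0)),f((39,-40,0)),f((39,40,0)),f((39,-40,30)),f((39,40,30))],d,P).round().tolist())
print(nuts("scene",(280,100,440,240))[2],nuts("top",(150,130,270,260))[2])
print([(np.round(b["rect"]).tolist(),round(b["p"],2)) for b in cams.boxes_of("scene","scoop")])
E
```

```text
pred {15: [290, 304], 10: [277, 293], 5: [264, 283], 0: [252, 273], -5: [240, 263], -10: [228, 253], -15: [216, 243], -25: [192, 224]}
[(0.8, [271.0, 321.0, 134.0, 140.0], [(278, 297), (278, 288), (279, 280), (278, 282), (278, 290), (278, 299)])]
tcp [626.9 150.3 188.2] w 13.89 f 30.0 t 22.0333
[0.993 0.12 ]
12 bowl px [[368.0, 166.0], [347.0, 175.0], [368.0, 192.0], [389.0, 182.0], [370.0, 183.0], [393.0, 173.0]]
0 bowl px [[372.0, 176.0], [351.0, 186.0], [373.0, 198.0], [395.0, 188.0], [374.0, 187.0], [396.0, 177.0]]
[([376.5, 176.6], [16, 8, 31])] [([254.1, 135.0], [20, 9, 47]), ([207.7, 183.8], [4, 6, 14])]
[([377.0, 172.0, 52.0, 34.0], 0.83), ([208.0, 209.0, 22.0, 42.0], 0.75), ([462.0, 225.0, 61.0, 95.0], 0.61)]
```

Tilt reads +10° and the nuts show in the bowl. I'll correct the lateral offset, then loosen gradually.

Call:
move_arm:
  steps:
    - [[0,-0.07,0],0,1]
    - [[0,-0.07,0],0,0.86]
    - [[0,0,0],0,0.847]
    - [[0,0,0],0,0.845]
    - [[0,0,0],0,0.8435]
    - [[0,0,0],0,0.8425]
    - [[0,0,0],0,0.842]

```text
t: 22.87
ee_pos: [626.6, 154.7, 188.2]
orientation: [3.136, 0.192, -0.0]
ft_force: [0.3, 0.7, -1.9]
width: 14.4
grasp_force: 4.5
```

Run:
```python
from h import *
tilt(); print(nuts("scene",(280,100,440,240))[2])
```

```text
pred {15: [290, 304], 10: [277, 293], 5: [265, 283], 0: [252, 273], -5: [240, 263], -10: [228, 253], -15: [216, 243], -25: [192, 224]}
[(0.86, [271.0, 299.0, 132.0, 98.0], [(276, 295), (276, 288), (277, 280), (276, 281), (276, 289), (276, 298)])]
tcp [626.6 154.7 188.2] w 13.98 f 4.5 t 22.9167
[]
```

Call:
move_arm:
  steps:
    - [[0,0,0],0,0.8416]

```text
t: 23.1
ee_pos: [626.6, 154.7, 188.2]
orientation: [3.136, 0.191, -0.0]
ft_force: [-0.3, -0.8, -2.3]
width: 14.4
grasp_force: 3.3
```

Run:
```python
from h import *
tilt(); print(nuts("scene",(280,100,440,240))[2])
```

```text
pred {15: [290, 304], 10: [277, 293], 5: [265, 283], 0: [252, 273], -5: [240, 263], -10: [228, 253], -15: [216, 243], -25: [192, 224]}
[]
tcp [626.6 154.7 188.2] w 14.25 f 3.3 t 23.15
[]
```

Run:
```python
from h import *
d,P,o=tilt(); g=d["image"].mean(2).round().astype(int)
print([g[200:310:3,c].tolist() for c in (222,318)])
```

```text
pred {15: [290, 304], 10: [277, 293], 5: [264, 283], 0: [252, 273], -5: [240, 263], -10: [228, 253], -15: [216, 243], -25: [192, 224]}
[(0.78, [271.0, 273.0, 130.0, 136.0], [(216, 297), (216, 288), (216, 280), (216, 283), (216, 291), (216, 298)]), (0.17, [292.0, 396.0, 8.0, 29.0], [None, None, None, None, None, None])]
tcp [626.6 154.7 188.2] w 13.65 f 3.3 t 23.3
[[63, 64, 66, 66, 78, 139, 174, 174, 174, 170, 173, 169, 173, 171, 173, 214, 80, 81, 78, 88, 88, 82, 78, 159, 170, 171, 170, 172, 171, 162, 71, 65, 66, 63, 62, 63, 55], [70, 73, 73, 76, 72, 90, 159, 159, 158, 156, 158, 154, 160, 157, 159, 216, 119, 90, 83, 86, 116, 221, 217, 222, 220, 219, 219, 219, 219, 218, 190, 111, 75, 68, 69, 68, 62]]
```

Call:
move_arm:
  steps:
    - [[0,0,0],0,1]
    - [[0,0,0],0,1]

```text
t: 23.52
ee_pos: [626.6, 154.7, 188.2]
orientation: [3.136, 0.192, -0.0]
ft_force: [0.5, -0.0, -2.4]
width: 13.6
grasp_force: 30.0
```

Run:
```python
from h import *
d,P,o=tilt(); F=[]
for c in ("scene","top","wrist"): 
    d,P,L=nuts(c); F.append(ctrl.get_obs()["ft_force"]); print(c,L)
for i in range(5): cams.get_image("top"); F.append(ctrl.get_obs()["ft_force"])
print(np.mean(F,0))
d,P=grab("scene"); ex=np.array([.9925,.122,0]); ey=np.array([-.122,.9925,0]); c0=np.array([521,140.5,0])
q=proj([c0+ex*a+ey*b+[0,0,82] for a,b in ((46,45),(46,-45),(-46,-45),(-46,45))],d,P); print("cell rim px",q.round().tolist())
```

```text
pred {15: [290, 304], 10: [277, 293], 5: [265, 283], 0: [252, 273], -5: [240, 263], -10: [228, 253], -15: [216, 243], -25: [192, 224]}
[(0.88, [270.0, 267.0, 130.0, 143.0], [(206, 289), (206, 286), (206, 279), (206, 282), (206, 288), (206, 292)])]
tcp [626.6 154.7 188.2] w 13.76 f 30.0 t 23.5667
scene [([27.9, 45.6], [68, 92, 4981]), ([65.7, 139.0], [52, 64, 1392]), ([358.9, 195.1], [10, 7, 35]), ([382.4, 265.6], [27, 17, 279]), ([379.5, 286.9], [25, 10, 78])]
top [([254.6, 134.7], [20, 12, 52]), ([214.4, 217.2], [6, 5, 19]), ([206.4, 217.8], [4, 4, 9])]
wrist [([457.7, 42.4], [46, 82, 1774]), ([420.7, 53.2], [18, 61, 150]), ([286.0, 335.8], [4, 8, 20]), ([238.4, 339.0], [3, 10, 14]), ([300.2, 338.4], [4, 7, 12]), ([267.0, 338.8], [15, 3, 37])]
[-0.14489861  0.07023234 -1.07225876]
cell rim px [[386.0, 192.0], [362.0, 203.0], [338.0, 189.0], [361.0, 179.0]]
```

Force is back to the empty-scoop weight. Lift and check the nuts in the cell.

Call:
move_arm:
  steps:
    - [[0,0,-0.5],0,1]
    - [[0,0,-1],0,1]
    - [[0,0,-1],0,1]
    - [[-0.2,0.5,0],0,1]
    - [[-0.4,0.9,0],0,1]
    - [[-0.4,0.9,0],0,1]
    - [[-0.4,0.9,0],0,1]
    - [[-0.4,0.9,0],0,1]
    - [[-0.4,0.9,0],0,1]
    - [[-0.4,0.9,0],0,1]
    - [[-0.4,0.9,0],0,1]
    - [[-0.4,0.9,0],0,1]
    - [[-0.4,0.9,0],0,1]
    - [[-0.4,0.9,0],0,1]
    - [[-0.4,0.9,0],0,1]
    - [[-0.4,0.9,0],0,1]
    - [[-0.3,0.3,0],0,1]
    - [[0,0,0],0,1]

```text
t: 25.57
ee_pos: [528.8, -151.0, 250.6]
orientation: [3.136, 0.187, -0.001]
ft_force: [0.1, 0.9, -1.8]
width: 14.0
grasp_force: 30.0
```

Run:
```python
from h import *
o=ctrl.get_obs(); print(o["t"],o["ee_pos"],o["ft_force"])
ex=np.array([.9925,.122,0]); ey=np.array([-.122,.9925,0]); c0=np.array([521,140.5,0])
for c,roi in (("top",(150,150,300,290)),("scene",(280,150,440,300))):
    d,P,L=nuts(c,roi)
    for p,s in L: w=plane(p,50,d,P)-c0; print(c,p,s,"cell coords",round(w@ex),round(w@ey))
```

```text
25.5667 [ 528.81230804 -150.98734941  250.64802795] [ 0.11871079  0.88316979 -1.79312967]
top [214.6, 217.0] [6, 5, 21] cell coords -27 -17
top [206.4, 218.0] [4, 5, 10] cell coords -27 6
scene [358.1, 193.5] [13, 8, 64] cell coords -33 21
scene [382.4, 265.6] [27, 17, 279] cell coords 222 -157
scene [379.1, 286.7] [26, 11, 79] cell coords 263 -211
```

Run:
```python
from h import *
ex=np.array([.9925,.122,0]); ey=np.array([-.122,.9925,0]); c0=np.array([521,140.5,0])
d,P=grab("top"); im=d["image"][190:232,188:228]; h=cv2.cvtColor(im,cv2.COLOR_RGB2HSV)
m=((h[...,0]<25)&(h[...,1]>70)).astype(int)
for r in range(m.shape[0]): print("".join(".#"[v] for v in m[r]))
n,l,s,c=cv2.connectedComponentsWithStats(m.astype(np.uint8))
for i in range(1,n): 
    w=plane(c[i]+[188,190],50,d,P)-c0; print(s[i,4],round(w@ex),round(w@ey))
print([(np.round(b["rect"]).tolist(),round(b["p"],2)) for b in cams.boxes_of("top","nut1")])
d,P=grab("scene"); print([(np.round(b["rect"]).tolist(),round(b["p"],2)) for b in cams.boxes_of("scene","nut1")])
im=d["image"][170:225,330:395]; h=cv2.cvtColor(im,cv2.COLOR_RGB2HSV); m=((h[...,0]<25)&(h[...,1]>70)).astype(int)
for r in range(8,40): print("".join(".#"[v] for v in m[r]))
```

```text
........................................
........................................
........................................
........................................
........................................
........................................
........................................
........................................
........................................
........................................
........................................
........................................
........................................
........................................
........................................
........................................
........................................
........................................
........................................
........................................
........................................
........................................
........................................
........................................
........................................
.........................#####..........
.................#####..#######...
[... 2183 characters left out ...]
........................................
.................................................................
.................................................................
.................................................................
.................................................................
.................................................................
.................................................................
.................................................................
.................................................................
.................................................................
.................................................................
```

All three nuts lie in a row against the far wall of the cell, in both the top and scene masks. Set the scoop down.

Call:
move_arm:
  steps:
    - [[0,0,0.6],0,1]
    - [[0,0,1],0,1]
    - [[0,0,1],0,1]
    - [[0,0,1],0,1]
    - [[0,0,1],0,1]
    - [[0,0,0.7],0,1]
    - [[0,0,0.4],0,1]
    - [[0,0,0.4],0,1]
    - [[0,0,0.4],0,1]
    - [[0,0,0.35],0,1]
    - [[0,0,0],0,1]

```text
t: 26.78
ee_pos: [534.1, -149.6, 80.8]
orientation: [3.133, 0.193, 0.01]
ft_force: [0.6, 0.0, 1.7]
width: 13.7
grasp_force: 30.0
```

Call:
move_arm:
  steps:
    - [[0,0,0],0,0.8]
    - [[0,0,0],0,0.7]
    - [[0,0,0],0,0.6]
    - [[0,0,0],0,0.5]
    - [[0,0,0],0,0.5]
    - [[0,0,0],0,0.4]
    - [[0,0,0],0,0.4]
    - [[0,0,-0.5],0,0.3]
    - [[0,0,-1],0,0.3]
    - [[0,0,-1],0,0.3]
    - [[0,0,-1],0,0.3]
    - [[0,0,-1],0,0.3]
    - [[0,0,0],0,0.3]

```text
t: 27.87
ee_pos: [533.2, -150.2, 197.7]
orientation: [3.133, 0.191, 0.013]
ft_force: [1.0, 0.4, 0.9]
width: 61.4
grasp_force: 0.0
```

Run:
```python
from h import *
o=ctrl.get_obs(); print(o["t"],o["ee_pos"],o["width"],o["ft_force"])
d,P=grab("wrist"); L=cams.cut_out("wrist","scoop")
for b in L: print(round(b["p"],2),np.round(b["rect"],1).tolist(),[plane((b["rect"][0]+sx*b["rect"][2]/2,b["rect"][1]+sy*b["rect"][3]/2),0,d,P)[:2].round().tolist() for sx,sy in ((-1,1),(1,1),(-1,-1),(1,-1))])
o2=dict(o); o2["ee_pos"]=o["ee_pos"]*[1,1,0]+[0,0,76]
for dx in (0,22): 
    f=scoop_fn(o2,0,dx); print(dx,proj([f(X) for X in ((39,40,30),(39,-40,30),(39,40,0),(-40,40,0),(-40,-40,0),(72,0,118))],d,P).round().tolist())
# tab
print("tab",[(np.round(b["rect"],1).tolist(),round(b["p"],2)) for b in cams.boxes_of("wrist","slide_tab")][:3])
ex=np.array([.9925,.122,0]); ey=np.array([-.122,.9925,0]); c0=np.array([521,140.5,0])
d,P=grab("top"); print([plane((b["rect"][0],b["rect"][1]),40,d,P)[:2].round().tolist()+[round(b["p"],2)]+np.round(b["rect"]).tolist() for b in cams.boxes_of("top","scoop")])
```

```text
27.8667 [ 533.21984302 -150.15193285  197.70406329] 61.41072273577925 [0.9625135  0.38649951 0.88961773]
0.97 [324.8, 374.6, 48.0, 90.8] [[231.0, -226.0], [239.0, -285.0], [360.0, -207.0], [367.0, -261.0]]
0.95 [267.5, 216.0, 87.2, 96.4] [[431.0, -114.0], [442.0, -206.0], [535.0, -105.0], [545.0, -190.0]]
0 [[226.0, 211.0], [312.0, 211.0], [230.0, 202.0], [232.0, 272.0], [307.0, 272.0], [270.0, 206.0]]
22 [[226.0, 189.0], [313.0, 188.0], [229.0, 181.0], [231.0, 254.0], [307.0, 253.0], [270.0, 175.0]]
tab [([38.2, 152.5, 76.5, 111.0], 0.85)]
[[318.0, -241.0, 0.88, 341.0, 282.0, 20.0, 27.0], [771.0, 275.0, 0.63, 167.0, 125.0, 70.0, 42.0]]
```

The scoop stands upright on the bench and is released. Now move above the tab and refine the tab and index positions.

Call:
move_arm:
  steps:
    - [[0.1,-0.5,0],0,0.4]
    - [[0.12,-1,0],0,0.4]
    - [[0.12,-1,0],0,0.4]
    - [[0.12,-1,0],0,0.4]
    - [[0.12,-1,0],0,0.4]
    - [[0.12,-1,0],0,0.4]
    - [[0.12,-1,0],0,0.4]
    - [[0.1,-0.6,0],0,0.4]
    - [[0,-0.3,0],0,0.4]
    - [[0,0,0],0,0.4]
    - [[0,0,0],0,0.4]

```text
t: 29.03
ee_pos: [530.2, 37.4, 191.4]
orientation: [3.135, 0.193, -0.002]
ft_force: [-0.3, 0.4, -1.3]
width: 53.1
grasp_force: 0.0
```

Run:
```python
from h import *
o=ctrl.get_obs(); print(o["t"],o["ee_pos"],o["width"],R.from_rotvec(o["orientation"]).as_matrix().round(3)[:2,0])
ex=np.array([.9925,.122,0]); ey=np.array([-.122,.9925,0]); c0=np.array([521,140.5,0])
d,P=grab("wrist"); cv2.imwrite("pics/w10.png",d["image"][...,::-1])
for t,z in (("slide_tab",60),("index",42),("slide",82)):
    for b in cams.boxes_of("wrist",t)[:3]:
        w=plane(b["rect"][:2],z,d,P)-c0; print(t,round(b["p"],2),np.round(b["rect"]).tolist(),"slide coords",(w@ex).round(1),(w@ey).round(1))
for n,X in (("tab top",[(16,-111,93),(-16,-111,93),(-16,-99,93),(16,-99,93)]),("cell",[(46,-45,82),(-46,-45,82),(46,45,82)])):
    print(n,proj([c0+ex*a+ey*b+[0,0,z] for a,b,z in X],d,P).round().tolist())
q=proj([c0-105*ey+[0,0,93]],d,P)[0].round().astype(int); g=d["image"].astype(int)
print(q,"row",[tuple(v) for v in g[q[1],q[0]-40:q[0]+40:4].tolist()]); print("col",g[q[1]-60:q[1]+60:5,q[0]].mean(1).round().tolist())
```

```text
29.0333 [530.21904411  37.38269882 191.41817008] 53.12454835568353 [0.992 0.123]
slide_tab 0.84 [171.0, 184.0, 216.0, 130.0] slide coords 2.7 -23.1
index 0.89 [112.0, 106.0, 57.0, 40.0] slide coords 63.1 24.2
slide 0.73 [170.0, 184.0, 220.0, 130.0] slide coords 8.9 -28.6
tab top [[281.0, 178.0], [280.0, 220.0], [264.0, 220.0], [264.0, 178.0]]
cell [[189.0, 134.0], [196.0, 251.0], [63.0, 134.0]]
[272 199] row [(202, 203, 203), (202, 203, 202), (202, 204, 202), (202, 203, 203), (202, 203, 202), (203, 205, 203), (201, 204, 202), (201, 203, 202), (164, 161, 169), (178, 176, 183), (176, 175, 182), (168, 166, 173), (201, 204, 202), (181, 183, 183), (202, 205, 202), (197, 199, 198), (182, 185, 182), (238, 240, 239), (80, 80, 82), (74, 76, 78)]
col [219.0, 220.0, 221.0, 221.0, 218.0, 110.0, 110.0, 106.0, 174.0, 177.0, 180.0, 178.0, 178.0, 178.0, 177.0, 176.0, 245.0, 185.0, 89.0, 88.0, 89.0, 87.0, 87.0, 85.0]
```

Tab position confirmed within a few mm. The index implies about 95 mm of travel. Descend and grip.

Call:
move_arm:
  steps:
    - [[0.14,0,0.7],0,0.4]
    - [[0,0,1],0,0.4]
    - [[0,0,1],0,0.4]
    - [[0,0,1],0,0.4]
    - [[0,0,0.8],0,0.4]
    - [[0,0,0.5],0,0.4]
    - [[0,0,0.3],0,0.4]
    - [[0,0,0],0,0.6]
    - [[0,0,0],0,0.8]
    - [[0,0,0],0,1]
    - [[0,0,0],0,1]
    - [[0,0,0],0,1]
    - [[0,0,0],0,1]
    - [[0,0,0],0,1]
    - [[0,0,0],0,1]

```text
t: 30.48
ee_pos: [534.5, 37.6, 60.0]
orientation: [3.135, 0.193, 0.001]
ft_force: [-1.2, -0.5, 5.0]
width: 11.7
grasp_force: 30.0
```

```bash
cat >> h.py <<'E'
def rail(n=4):
    ex=np.array([.9925,.122,0]); ey=np.array([-.122,.9925,0]); F=[]
    for i in range(n): cams.get_image("top"); F.append(ctrl.get_obs()["ft_force"])
    o=ctrl.get_obs(); F=np.mean(F,0)
    print("t",round(o["t"],2),"s",(o["ee_pos"]@ey).round(2),"x",(o["ee_pos"]@ex).round(2),"z",o["ee_pos"][2].round(1),"Fs",(F@ey).round(2),"Fx",(F@ex).round(2),"Fz",F[2].round(2),"w",o["width"].round(1),o["grasp_force"].round(1))
E
python3 -c "
from h import *
rail()"
```

```text
Traceback (most recent call last):
  File "h.py", line 68, in rail
    print("t",round(o["t"],2),"s",(o["ee_pos"]@ey).round(2),"x",(o["ee_pos"]@ex).round(2),"z",o["ee_pos"][2].round(1),"Fs",(F@ey).round(2),"Fx",(F@ex).round(2),"Fz",F[2].round(2),"w",o["width"].round(1),o["grasp_force"].round(1))
                                                                                                                                                                                       ^^^^^^^^^^^^^^^^
AttributeError: 'float' object has no attribute 'round'
```

Call:
move_arm:
  steps:
    - [[0,-0.15,-0.02],0,1]
    - [[0,-0.3,0],0,1]
    - [[0,-0.3,0],0,1]
    - [[0,-0.3,0],0,1]
    - [[0,-0.3,0],0,1]
    - [[0,-0.3,0],0,1]
    - [[0,-0.3,0],0,1]
    - [[0,-0.3,0],0,1]
    - [[0,-0.2,0],0,1]
    - [[0,-0.1,0],0,1]
    - [[0,0,0],0,1]

```text
t: 31.6
ee_pos: [526.2, 101.7, 60.0]
orientation: [-3.135, -0.192, 0.0]
ft_force: [-0.1, 1.3, 3.8]
width: 11.8
grasp_force: 30.0
```

```bash
sed -i 's/"w",o\["width"\].round(1),o\["grasp_force"\].round(1)/"w",round(float(o["width"]),1),round(float(o["grasp_force"]),1)/' h.py; python3 -c "
from h import *
rail()
ex=np.array([.9925,.122,0]); ey=np.array([-.122,.9925,0]); c0=np.array([521,140.5,0])
for c in ('wrist','scene','top'):
    d,P=grab(c)
    for b in cams.boxes_of(c,'index')[:2]: w=plane(b['rect'][:2],30,d,P); print(c,round(b['p'],2),np.round(b['rect']).tolist(),(w@ex).round(1),(w@ey).round(1))
"
```

```text
t 31.8 s 35.9 x 534.69 z 60.0 Fs 2.03 Fx -0.67 Fz 3.85 w 11.9 30.0
wrist 0.58 [134.0, 129.0, 92.0, 67.0] 597.0 104.7
scene 0.82 [384.0, 216.0, 14.0, 18.0] 607.1 91.3
```

Call:
move_arm:
  steps:
    - [[0,-0.08,0],0,1]
    - [[0,-0.08,0],0,1]
    - [[0,0,0],0,1]

```text
t: 32.35
ee_pos: [525.8, 104.7, 60.0]
orientation: [3.135, 0.192, -0.0]
ft_force: [-1.1, -0.1, 5.0]
width: 11.7
grasp_force: 30.0
```

Call:
move_arm:
  steps:
    - [[0,-0.08,0],0,1]
    - [[0,-0.08,0],0,1]
    - [[0,0,0],0,1]

```text
t: 32.6
ee_pos: [525.3, 108.7, 60.0]
orientation: [3.135, 0.192, -0.0]
ft_force: [-0.9, 0.1, 5.0]
width: 11.6
grasp_force: 30.0
```

Call:
move_arm:
  steps:
    - [[0,-0.08,0],0,1]
    - [[0,0,0],0,1]

```text
t: 32.77
ee_pos: [525.1, 110.6, 60.0]
orientation: [3.135, 0.192, -0.0]
ft_force: [-1.8, 0.0, 6.0]
width: 11.5
grasp_force: 30.0
```

```bash
python3 -c "
from h import *
rail()"
```

```text
t 32.97 s 45.71 x 534.63 z 60.0 Fs -0.05 Fx -1.1 Fz 5.25 w 12.0 30.0
```

Call:
move_arm:
  steps:
    - [[0,-0.08,0],0,1]
    - [[0,0,0],0,1]

```text
t: 33.13
ee_pos: [524.8, 112.6, 60.0]
orientation: [3.135, 0.192, -0.0]
ft_force: [-1.8, -0.1, 5.8]
width: 11.7
grasp_force: 30.0
```

Call:
move_arm:
  steps:
    - [[0,-0.08,0],0,1]
    - [[0,0,0],0,1]

```text
t: 33.3
ee_pos: [524.6, 114.6, 60.0]
orientation: [3.135, 0.192, -0.0]
ft_force: [-1.8, -0.9, 5.1]
width: 11.7
grasp_force: 30.0
```

Call:
move_arm:
  steps:
    - [[0,-0.08,0],0,1]
    - [[0,0,0],0,1]

```text
t: 33.47
ee_pos: [524.3, 116.2, 60.0]
orientation: [3.135, 0.192, -0.001]
ft_force: [-1.1, -3.5, 5.3]
width: 12.2
grasp_force: 30.0
```

Call:
move_arm:
  steps:
    - [[0,-0.08,0],0,1]
    - [[0,0,0],0,1]

```text
t: 33.63
ee_pos: [524.1, 117.6, 60.0]
orientation: [3.134, 0.192, -0.001]
ft_force: [-1.1, -5.4, 6.6]
width: 11.9
grasp_force: 30.0
```

```bash
python3 -c "
from h import *
rail()"
```

```text
t 33.83 s 52.95 x 534.55 z 60.0 Fs -4.36 Fx -1.97 Fz 6.0 w 11.9 30.0
```

Call:
move_arm:
  steps:
    - [[0,-0.08,0],0,1]
    - [[0,0,0],0,1]

```text
t: 34.0
ee_pos: [523.9, 119.5, 60.0]
orientation: [3.134, 0.191, -0.001]
ft_force: [-1.7, -4.3, 5.9]
width: 11.7
grasp_force: 30.0
```

Call:
move_arm:
  steps:
    - [[0,-0.08,0],0,1]
    - [[0,0,0],0,1]

```text
t: 34.17
ee_pos: [523.6, 121.8, 60.0]
orientation: [3.135, 0.191, -0.001]
ft_force: [-2.6, -1.0, 5.7]
width: 11.5
grasp_force: 30.0
```

```bash
python3 -c "
from h import *
rail()"
```

```text
t 34.37 s 57.61 x 534.48 z 60.0 Fs 0.28 Fx -2.14 Fz 5.78 w 12.0 30.0
```

Call:
move_arm:
  steps:
    - [[0,-0.08,0],0,1]
    - [[0,0,0],0,1]

```text
t: 34.53
ee_pos: [523.2, 124.5, 60.0]
orientation: [3.136, 0.191, -0.001]
ft_force: [-2.9, 4.1, 5.3]
width: 12.0
grasp_force: 30.0
```

Call:
move_arm:
  steps:
    - [[0,-0.08,0],0,1]
    - [[0,0,0],0,1]

```text
t: 34.7
ee_pos: [522.9, 126.9, 60.0]
orientation: [-3.135, -0.191, 0.001]
ft_force: [-2.0, 6.8, 5.7]
width: 12.0
grasp_force: 30.0
```

```bash
python3 -c "
from h import *
rail()"
```

```text
t 34.9 s 62.66 x 534.5 z 60.0 Fs 6.6 Fx -1.97 Fz 4.57 w 12.0 30.0
```

Call:
move_arm:
  steps:
    - [[0,-0.04,0],0,1]
    - [[0,0,0],0,1]

```text
t: 35.07
ee_pos: [522.8, 127.8, 60.0]
orientation: [-3.136, -0.192, 0.001]
ft_force: [-2.6, 2.5, 5.3]
width: 12.0
grasp_force: 30.0
```

Call:
move_arm:
  steps:
    - [[0,-0.04,0],0,1]
    - [[0,0,0],0,1]

```text
t: 35.23
ee_pos: [522.7, 128.7, 60.0]
orientation: [-3.136, -0.192, 0.001]
ft_force: [-1.3, 2.6, 4.7]
width: 11.8
grasp_force: 30.0
```

```bash
python3 -c "
from h import *
rail()"
```

```text
t 35.43 s 63.97 x 534.5 z 60.0 Fs 1.89 Fx -2.02 Fz 5.25 w 12.0 30.0
```

Call:
move_arm:
  steps:
    - [[0,-0.02,0],0,1]
    - [[0,0,0],0,1]
    - [[0,0,0],0,1]

```text
t: 35.68
ee_pos: [522.7, 129.0, 60.0]
orientation: [3.136, 0.192, -0.001]
ft_force: [-2.5, -0.3, 6.8]
width: 11.9
grasp_force: 30.0
```

Call:
move_arm:
  steps:
    - [[0,-0.02,0],0,1]
    - [[0,0,0],0,1]
    - [[0,0,0],0,1]

```text
t: 35.93
ee_pos: [522.6, 129.2, 60.0]
orientation: [3.135, 0.192, -0.001]
ft_force: [-1.7, -1.0, 6.6]
width: 12.1
grasp_force: 30.0
```

```bash
python3 -c "
from h import *
rail(6)"
```

```text
t 36.23 s 64.47 x 534.49 z 60.0 Fs -1.01 Fx -2.39 Fz 5.88 w 12.1 30.0
```

The pull dropped off and changed sign at s≈64.2 mm, the middle of the notch. Final check, then hand in.

```bash
python3 -c "
from h import *
for c in ('scene','top'): print(c,nuts(c)[2],[(np.round(b['rect']).tolist(),round(b['p'],2)) for b in cams.boxes_of(c,'scoop')])
rail(3); print(ctrl.close_job())"
```

```text
scene [([27.9, 45.6], [68, 92, 4984]), ([66.5, 98.3], [12, 3, 12]), ([65.8, 139.0], [52, 64, 1388]), ([380.8, 183.2], [11, 7, 45]), ([382.4, 265.6], [27, 17, 279]), ([379.5, 286.9], [25, 10, 78])] [([207.0, 209.0, 18.0, 41.0], 0.9), ([462.0, 224.0, 62.0, 98.0], 0.87), ([258.0, 236.0, 41.0, 42.0], 0.55)]
top [([254.8, 134.6], [20, 12, 50])] [([312.0, 218.0, 28.0, 45.0], 0.89), ([337.0, 281.0, 26.0, 30.0], 0.85), ([166.0, 124.0, 70.0, 43.0], 0.74)]
t 36.58 s 64.48 x 534.53 z 60.0 Fs -1.19 Fx -1.69 Fz 6.15 w 11.8 30.0
the job is handed in; nothing more can be done
None
```

The job is handed in at 36.6 s: all three nuts were tipped into the cell, the scoop stands upright and released on the bench, and the slide sits in its notch (by the push-force readings) with the tab still gripped.

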